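Take the hot lid off the camp oven with the lid lifter and put the lifter away

TASK

The camp oven has just come in from the fire pit: take the lid lifter out of its open case, hook it under the loop on the hot lid, lift the lid off, keeping it level, and set it down gently in the middle of the wooden trivet. Then lay the lifter flat in its case again and swing the case lid shut, pressing its free edge down until the catch clicks. Never touch the hot lid or pot with the gripper or arm, and leave the other things on the bench where they are.

Things in the scene. Friction and masses are not known exactly. Their poses are not given: they have to be found in the camera images.
- lifter_grip (a point): Lid lifter, 172 mm long, 140 g, lying in the case. Point: centre of its wooden handle (80 long, 20 wide, 30 mm tall), 15 mm above the lifter's underside. x points to the hook end, z up. The loop bar sits on the blade 100 to 127 mm ahead of this point (middle 113). Grip across the 20 mm width, firmly (40 N or more: the lid hangs far forward); the tips may nearly touch the case floor.
- lid_loop (a point): Hot cast lid, 164 mm across, about 260 g, with a loop handle. Point: centre of the loop's level top bar (8 mm round, along this point's y axis, 60 mm clear width; the lifter goes in along x or -x alike). z up. 34 mm clear between bar and lid top; the bar's centre is 38 mm above the lid's top, 44 mm above the plate's underside (on the pot rim), 50 mm above the plug's underside.
- lid_base (a point): The same lid: centre of the underside of its plug (128 mm across, 6 mm deep, fits loosely inside the pot's mouth; this face stands on the trivet). z up.
- lid: The same lid; its origin is the same point as lid_base.
- lifter: The same lifter; origin at its underside below the handle's middle, same axes. A flat steel blade (18 wide, 5 mm thick, underside level with the handle's) runs to 132 mm ahead; at its end stands a 5 mm thick lip, top 15 mm above the underside (10 mm above the blade); 95 to 100 mm ahead is a ridge 5 mm above the blade. The bar sits between ridge and lip.
- pot: Hot cast camp oven, 156 mm across the rim, standing fixed on a round slate 176 mm across and 10 mm thick. Origin: centre of the slate's underside on the bench; the rim is 90 mm above it. Pot and trivet may change places.
- trivet_top (a point): Round slatted wooden trivet, 176 mm across, 22 mm high, fixed. This point is the centre of its top face, z up.
- trivet: The same trivet; its origin is the centre of its underside on the bench.
- case_floor (a point): Aluminium tool case, fixed, outside 215 (x) x 140 (y) x 43 mm high, walls and floor 5 mm, open on top; inside 205 x 130, 38 mm deep. Point: centre of the inner floor. x points to the hinged side, z up. The lifter lies on this floor, hook end toward the hinge, handle centre about 46 mm from this point towards -x.
- case_hinge (a point): Middle of the case lid's hinge line, on the top of the case's +x wall, 107 mm from the case centre and 43 mm above the bench. The hinge line runs along this point's y axis; x points out of the case.
- case_lid (a joint): Case lid angle, rad: 0 shut flat on the rim, 1.57 upright, 1.9 stop. Plate 215 x 140 x 6 mm from the hinge to the free edge above the case's -x side. Stiff hinge: it stays where left (about 2 N at the free edge moves it). At about 0.05 a spring catch in the middle of the -x side stops it; about 10 N down on the free edge takes it past with a click, then it lies at 0 to 0.01.
- case_lid_edge (a point): Point on the case lid's outer face, 20 mm in from the free edge, in the middle: where to press. It moves with the lid; z is the outer normal, x points to the hinge.
- tumbler: Bystander: the stainless tumbler, 82 mm across, 130 mm high, origin at the centre of its underside. Not to be disturbed.
- scraper: Bystander: the ice scraper, 180 mm long, 100 mm wide head, 22 mm high, lying flat, origin on the bench near its middle. Not to be disturbed.
- trowel: Bystander: the trowel, 215 mm long, 52 mm wide, 24 mm high, lying flat, origin on the bench near its middle. Not to be disturbed.
- torch: Bystander: the flashlight, 160 mm long, 44 mm thick, lying, origin on the bench near its middle. Not to be disturbed.
- wax_tin: Bystander: the wax tin, flat round tin 80 mm across, 28 mm high, origin at the centre of its underside. Not to be disturbed.
- boot_brush: Bystander: the boot brush, lying brush, origin on the bench near its middle. Not to be disturbed.
Things that resemble listed ones, but are neither listed nor needed, are in the scene too. What is shaped like the pot but blue is not meant.

How it is judged:
By the outcome, as a careful person would: the job done as asked, in the order asked, and still so for the second after the job is handed in, with the robot touching nothing.
It also fails if it takes over 72 s, if anything falls off the work surface, if the arm or the gripper's body presses on something with over 40 N, if the wrist force passes 120 N, or if a joint passes its speed limit or range.

ROBOT

A 6-joint arm with a two-finger parallel gripper is mounted at the origin on the work surface. World frame = base frame: x ahead of the robot, y to its left, z up, the work surface at z = 0. Lengths are in m, angles in degrees, forces in N, time in s.
With the tool pointing down it reaches from about 0.25 to 0.725 m from the base axis. Payload 9.7 kg.
Tool frame: the origin (TCP) lies between the finger pads; the fingertips stand 11 mm ahead of it and the grasp point (between the pads) lies 8 mm behind it; z points along the fingers, x is the direction in which the jaws open and shut, and the axes are right-handed (so a half turn about z gives the same grasp; the last joint's range is limited). The gripper opens to 85 mm and grips with 20 to 120 N. Pads are 22 mm wide; open, the fingers measure 114 mm over their backs; the gripper's body (76 mm by 85 mm) begins 54 mm behind the grasp point. The pads swing forward as they close: fully open they stand 13 mm farther back than shut.
Start: joints at [66.807, 4.979, 10.078, 95.1, 0, 90], TCP at [0.217, 0.506, 0.219] pointing down, gripper open.
Joint ranges: [-179.16, 179.16], [-48.56, 103.87], [-65.8, 70.77], [-126.05, 130.52], [-82.76, 87.17], [-180, 180]. Speed limits (degrees/s): [127.2, 127.2, 147.25, 180, 180, 180].

INTERFACE

Orientations are given as [roll, pitch, yaw] about the fixed x, y, z axes, in that order (R = Rz(yaw) Ry(pitch) Rx(roll)).
In Python, from workcell import get_obs, camera, job_done, spotter gives the robot as it stands.
- The arm moves only by the tool play_rows, never from a script. Its argument "rows" is a list of rows, each a list of 3 entries, a list of its own where there are three numbers: the closure, from 0 (fully open) to 1 (shut), then the shift along the tool's x, y, z in cm, then the turn, a rotation vector about the tool's x, y, z in degrees. In form: [[claw, [x, y, z], [wx, wy, wz]], ...]. A call has 1 to 12 rows; each row shifts and turns the pose as measured when the row begins, along the tool's axes as they then stand; what a row does not reach is not made up. A row lasts 1/10 s, in which the tool goes at most 50 mm and 8.59 degrees, less where a joint would pass 70% of its speed; a pose out of reach is approached as far as the arm can. A call is refused whole if a number of a shift passes 5 or a number of a turn 8.59, either way. A call with a gripper value outside its range is refused whole. The fingers move at their own pace and stop on an object; "newtons" is the grip in N (left out, the last holds). Time passes only in rows, so rows that do not move let the fingers close. It gives the time, the measured TCP pose, the force and the opening at its end, in the units of the state.
- get_obs(): the state, without advancing time (a new reading comes with each control period).
- camera(name): name is "scene" or "top" or "wrist"; returns a dict with "img" (400x640x3 uint8, red, green, blue), "intrinsics" (3x3 intrinsics, pixels), "k1" (the pictures are not rectified: a ray, as slopes to the right and down, at radius r is drawn at 1 + k1 r^2 times it, then the intrinsics apply), "xyz" and "orientation" of the camera in the world. Camera axes: x right, y down, z forward; pixel columns grow to the right and rows downward; lengths in m; the calibration is good to about 2 mm. A picture is of the moment at which its call begins. There is no depth.
- job_done(): hands the job in, once; it reports no verdict.
Trained networks look in a picture, given as the dict that the camera call returned (one of the last four; its "shot" number tells which), for a name from the list of things; names that differ only in an ending like _2 or _b are one class to them, and where a whole thing is asked for, a point or a joint stands for the part that bears it (a point fixed in the world has none). Each returns a list of dicts, best first, with "confidence" (0 to 1); they miss things now and then, are a little off and sometimes report something else, mostly with a low value. They report only what shows in the picture. A call takes as long as a camera call. They do not tell look-alikes from the thing itself.
- spotter.spot_in(picture, thing): "point" ([x, y, z] in m, in world coordinates, good to about 4 mm: the middle of the surface that is visible of it).
- spotter.trace(picture, thing): "pixels" (400x640 bool, what is visible of it).
The state is a dict: "time": time; "q": joint angles; "qd": joint speeds; "joint_efforts": joint torques, N m; "ee_pos": TCP position; "tcp_rot": TCP orientation; "wrist_force": force on the tool from outside, world axes, zero at the start; "torque": the same for the moment, N m; "opening": finger opening in m.
Only numpy, scipy, OpenCV 4.12 (cv2) and the standard library are available. Lean on these libraries where they do the work, as an engineer would, in place of code of your own. Each camera call takes 0.05 s, during which the arm holds its last target.

## Working session

There is one attempt and no reset: what is moved stays moved. The work goes in short steps, Python scripts to look and compute and a tool call to move; the robot and the scene stay as the last step left them, time stands still between calls to the robot, and variables do not carry over. Pictures are saved under pics/ and viewed, and the job is handed in when it is done.

Besides the shell and the picture viewer there is one more tool, called as name(argument=value, ...) on one line, values as JSON. play_rows: Moves the arm, as the interface text tells. Its arguments: {"type":"object","properties":{"rows":{"type":"array","items":{"type":"array"}},"newtons":{"type":"number"}},"required":["rows"]}

```bash
ls; mkdir -p pics
cat > h.py <<'E'
import numpy as np, cv2
from workcell import get_obs, camera, job_done, spotter
from scipy.spatial.transform import Rotation as R
def save(p,n,crop=None,scale=1):
    im=p["img"][:,:,::-1]
    if crop: im=im[crop[1]:crop[3],crop[0]:crop[2]]
    if scale!=1: im=cv2.resize(im,None,fx=scale,fy=scale,interpolation=cv2.INTER_CUBIC)
    cv2.imwrite(f"pics/{n}.png",im)
E
python3 - <<'E'
from h import *
print(get_obs())
for n in ["scene","top","wrist"]:
    p=camera(n); save(p,n+"0"); print(n,p["intrinsics"],p["k1"],p["xyz"],p["orientation"],p["shot"])
E
```

```text
pics
{'time': 0.0, 'q': array([6.68071609e+01, 5.00957137e+00, 1.00322740e+01, 9.51001728e+01,
       6.02260682e-04, 9.00007145e+01]), 'qd': array([-0.00429841,  0.06767965,  0.08069265, -0.05188228,  0.05948838,
        0.05952663]), 'joint_efforts': array([ 2.38837119e-04, -5.20383918e+01,  4.64801002e+01,  1.64500420e-02,
       -7.55460292e-05, -9.87996202e-06]), 'ee_pos': array([0.2164976 , 0.50530907, 0.21877823]), 'tcp_rot': array([-1.79999399e+02,  7.74701247e-02,  6.68064463e+01]), 'wrist_force': array([ 0.40679681, -1.23397151, -0.02428287]), 'torque': array([-0.02187441, -0.00141023,  0.01787969]), 'opening': 0.08538436939439663}
scene [[405.89493383   0.         317.66697592]
 [  0.         405.89493383 197.39658062]
 [  0.           0.           1.        ]] -0.08187826214844253 [ 1.18829633 -0.62502643  1.22472717] [-143.06314914   -0.75893166   47.51408682] 1
top [[498.79603066   0.         325.22613332]
 [  0.         498.79603066 194.53992503]
 [  0.           0.           1.        ]] -0.10354926465399854 [ 0.37520938 -0.02260271  1.71464272] [-174.00253211    0.60340154  -90.21116316] 2
wrist [[352.29791997   0.         320.40388415]
 [  0.         352.29791997 198.46508773]
 [  0.           0.           1.        ]] 0.023244484104665408 [0.15045076 0.53366459 0.37282353] [1.63520050e+02 3.17662885e-02 6.68437896e+01] 3
```

View pics/scene0.png

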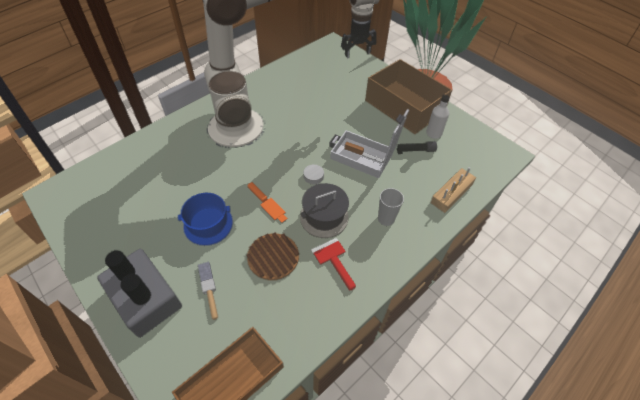

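View pics/top0.png

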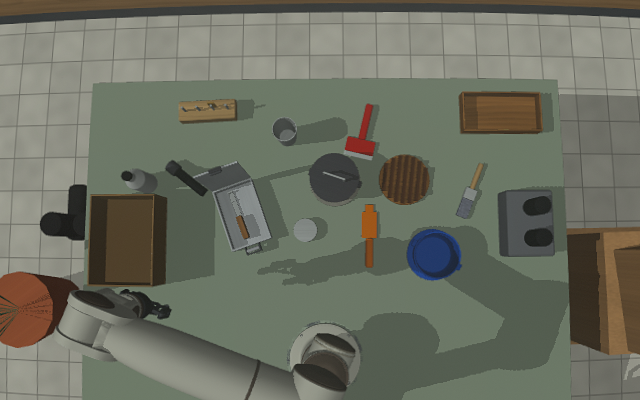

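View pics/wrist0.png

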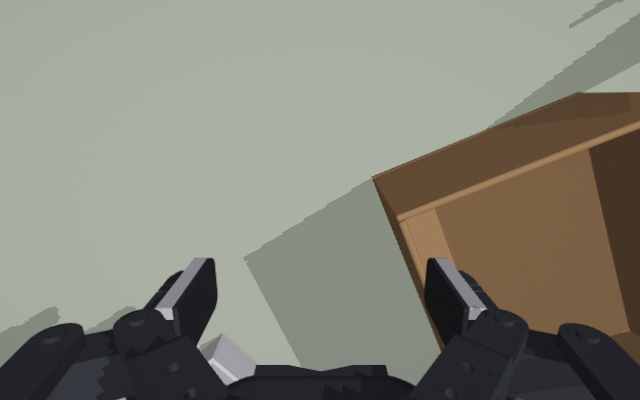

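```bash
cat >> h.py <<'E'
def ray(p,u,v):
    K=p["intrinsics"];x=np.array([(u-K[0,2])/K[0,0],(v-K[1,2])/K[1,1]])
    d=x.copy()
    for _ in range(20): d=x/(1+p["k1"]*(d@d))
    w=R.from_euler("xyz",p["orientation"],degrees=True).apply([d[0],d[1],1.0])
    return np.array(p["xyz"]),w
def at_z(p,u,v,z):
    o,w=ray(p,u,v); return o+w*(z-o[2])/w[2]
def proj(p,X):
    c=R.from_euler("xyz",p["orientation"],degrees=True).inv().apply(np.atleast_2d(X)-p["xyz"])
    s=c[:,:2]/c[:,2:]; s=s*(1+p["k1"]*(s**2).sum(1,keepdims=True))
    K=p["intrinsics"]; return s*[K[0,0],K[1,1]]+[K[0,2],K[1,2]]
E
python3 - <<'E'
from h import *
T=camera("top");S=camera("scene")
import pickle; pickle.dump((T,S),open("ts.pkl","wb"))
save(T,"topc",(170,80,470,290),2.6); save(S,"scenec",(220,80,480,300),3)
for th in ["lid_loop","lid_base","lid","pot","trivet_top","trivet","lifter_grip","lifter","case_floor","case_hinge","case_lid","case_lid_edge","tumbler","wax_tin","torch"]:
  for p,n in ((T,"T"),(S,"S")):
    try:
        r=spotter.spot_in(p,th); print(th,n,[(np.round(a["point"],3).tolist(),round(a["confidence"],2),np.round(proj(p,a["point"])[0]).tolist()) for a in r[:3]])
    except Exception as e: print(th,n,e)
E
```

```text
lid_loop T [([0.605, -0.036, 0.093], 0.94, [334.0, 176.0]), ([0.475, 0.295, 0.018], 0.71, [238.0, 218.0])]
lid_loop S [([0.608, -0.036, 0.092], 0.92, [325.0, 203.0])]
lid_base T [([0.602, -0.036, 0.093], 0.8, [334.0, 178.0])]
lid_base S [([0.605, -0.042, 0.097], 0.96, [324.0, 203.0])]
lid T [([0.602, -0.033, 0.097], 0.71, [333.0, 177.0]), ([0.542, -0.496, 0.017], 0.35, [468.0, 197.0]), ([0.537, -0.056, 0.008], 0.32, [340.0, 200.0])]
lid S [([0.61, -0.039, 0.097], 0.59, [325.0, 203.0]), ([0.62, 0.473, 0.029], 0.24, [417.0, 147.0])]
pot T [([0.35, -0.368, 0.02], 0.87, [433.0, 254.0]), ([0.538, -0.057, 0.009], 0.74, [340.0, 199.0])]
pot S [([0.656, -0.095, 0.009], 0.79, [322.0, 235.0]), ([0.605, -0.039, 0.097], 0.73, [325.0, 203.0]), ([0.348, -0.366, 0.027], 0.62, [207.0, 220.0])]
trivet_top T [([0.607, -0.274, 0.021], 0.83, [403.0, 179.0])]
trivet_top S [([0.616, -0.284, 0.019], 0.56, [272.0, 258.0]), ([0.472, 0.281, 0.018], 0.29, [359.0, 152.0])]
trivet T [([0.603, -0.272, 0.028], 0.55, [403.0, 180.0])]
trivet S [([0.612, -0.282, 0.021], 0.63, [272.0, 256.0])]
lifter_grip T [([0.481, 
[... 813 characters left out ...]
5, -0.092, 0.012], 0.69, [321.0, 233.0]), ([0.609, 0.303, 0.185], 0.58, [395.0, 138.0])]
case_lid_edge T [([0.6, 0.314, 0.173], 0.81, [223.0, 175.0]), ([0.542, -0.495, 0.016], 0.64, [468.0, 197.0])]
case_lid_edge S [([0.614, 0.306, 0.182], 0.82, [396.0, 139.0])]
tumbler T [([0.773, 0.135, 0.066], 0.58, [283.0, 129.0])]
tumbler S [([0.761, 0.116, 0.085], 0.84, [388.0, 208.0]), ([0.609, -0.041, 0.097], 0.18, [325.0, 203.0])]
wax_tin T [([0.434, 0.062, 0.029], 0.79, [305.0, 230.0])]
wax_tin S [([0.441, 0.058, 0.026], 0.9, [313.0, 174.0]), ([0.613, -0.282, 0.025], 0.28, [272.0, 256.0])]
torch T [([0.617, 0.482, 0.036], 0.84, [183.0, 176.0])]
torch S [([0.622, 0.473, 0.03], 0.78, [418.0, 147.0])]
```

View pics/topc.png

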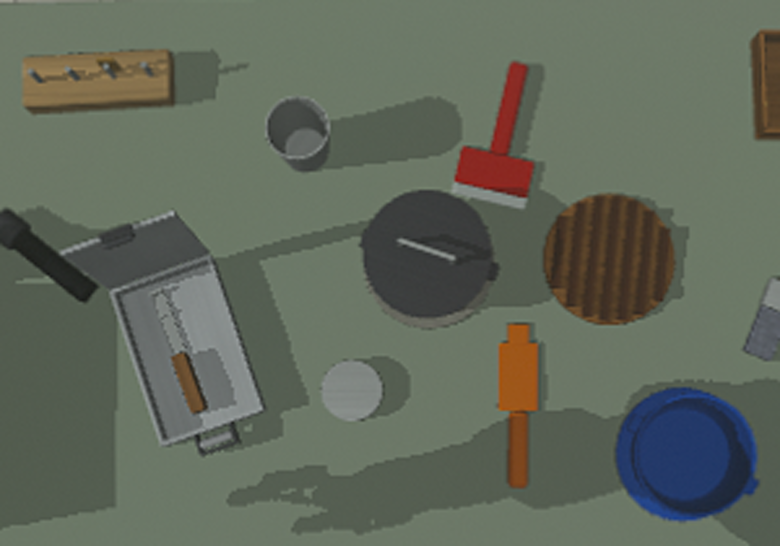

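View pics/scenec.png

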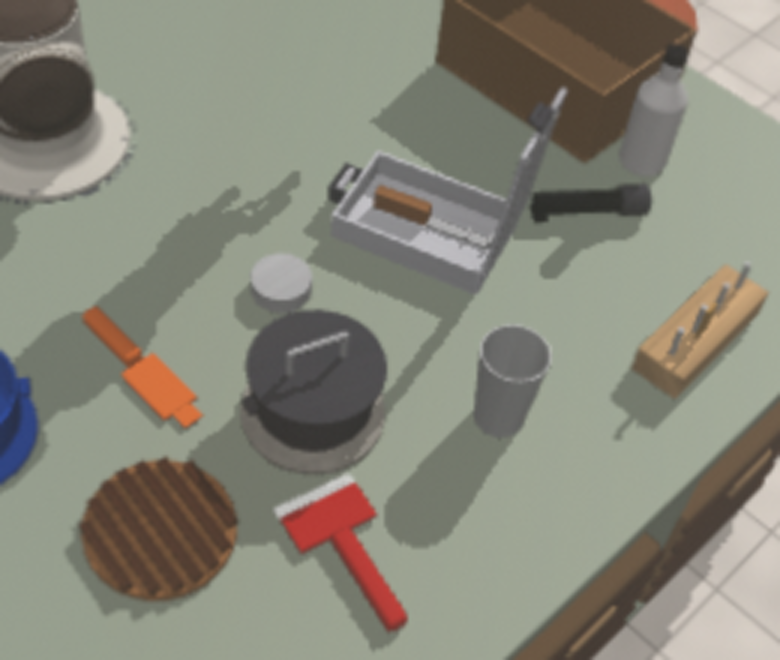

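Run:
```python
from h import *
import pickle
T,S=[None]*2
T=camera("top");S=camera("scene")
f=lambda c:(170+(c[0]+.5)/2.6-.5,80+(c[1]+.5)/2.6-.5)
g=lambda c:(220+(c[0]+.5)/3-.5,80+(c[1]+.5)/3-.5)
for n,c in dict(nl=(163,445),nr=(264,410),fr=(212,262),fl=(113,292)).items(): print(n,at_z(T,*f(c),.043))
for n,c in dict(nl=(378,154),nr=(333,226),fr=(482,287)).items(): print("S",n,at_z(S,*g(c),.043))
for n,c in dict(a=(398,240),b=(456,259)).items(): print("bar",at_z(T,*f(c),.138))
for n,c in dict(a=(288,352),b=(348,335)).items(): print("barS",at_z(S,*g(c),.138))
for n,c in dict(a=(176,352),b=(200,412)).items(): print("handle top",at_z(T,*f(c),.035))
for n,c in dict(l=(62,251),r=(175,212)).items():
  for z in(.24,.25): print("lidedge",at_z(T,*f(c),z))
for th,z in (("lid",.096),("trivet",.022),("wax_tin",.028)):
  for p,n in((T,"T"),(S,"S")):
    r=spotter.trace(p,th)
    if not r: continue
    m=r[0]["pixels"].astype(np.uint8); c=max(cv2.findContours(m,0,1)[0],key=cv2.contourArea)[:,0]
    P=np.array([at_z(p,u,v,z)[:2] for u,v in c]); 
    from scipy.optimize import least_squares
    s=least_squares(lambda q:np.hypot(P[:,0]-q[0],P[:,1]-q[1])-q[2],[*P.mean(0),.08],loss="soft_l1",f_scale=.002).x
    print(th,n,r[0]["confidence"],m.sum(),s)
```

```text
nl [0.36253905 0.30640777 0.043     ]
nr [0.40744251 0.17579288 0.043     ]
fr [0.60014479 0.24528751 0.043     ]
fl [0.56140745 0.37514501 0.043     ]
S nl [0.36612934 0.30760176 0.043     ]
S nr [0.42313128 0.16680757 0.043     ]
S fr [0.62574041 0.23581799 0.043     ]
bar [0.61335688 0.00097352 0.138     ]
bar [ 0.58944686 -0.07007933  0.138     ]
barS [ 0.58974544 -0.0663989   0.138     ]
barS [6.17263555e-01 2.69724095e-04 1.38000000e-01]
handle top [0.48318308 0.29243168 0.035     ]
handle top [0.40513339 0.26008315 0.035     ]
lidedge [0.58761565 0.38926334 0.24      ]
lidedge [0.58617525 0.38647035 0.25      ]
lidedge [0.63231192 0.25763088 0.24      ]
lidedge [0.63056843 0.25573053 0.25      ]
lid S 0.92 1483 [ 0.60186978 -0.03473243  0.08185758]
trivet T 0.89 1939 [ 0.60455796 -0.27548857  0.08416909]
trivet S 0.71 1995 [ 0.60987492 -0.28050948  0.08821802]
wax_tin T 0.61 467 [0.43371717 0.06374337 0.03962218]
wax_tin S 0.65 1975 [ 0.61328776 -0.2821996   0.08735185]
```

```bash
cat >> h.py <<'E'
def plan(pos,yaw,n,tilt=None,rot=None):
    "straight rows from now to pos, tool down with tool-x at yaw"
    o=get_obs(); p0=np.array(o["ee_pos"]);R0=R.from_euler("xyz",o["tcp_rot"],degrees=True)
    R1=R.from_euler("xyz",[180,0,yaw],degrees=True) if rot is None else rot
    rv=(R0.inv()*R1).as_rotvec()
    d=np.array(pos)-p0
    print("err mm",np.round(d*1000,1),"turn",np.round(np.degrees(rv),1))
    for i in range(n):
        Ri=R0*R.from_rotvec(rv*i/n)
        print(np.round(Ri.inv().apply(d/n)*100,2).tolist(),np.round(np.degrees(rv)/n,2).tolist())
E
python3 -c "
from h import *
plan([.44,.27,.22],112,12)"
```

```text
err mm [ 223.4 -235.6    0.5] turn [ -0.   -0.  -45.2]
[-1.07, 2.48, -0.0] [-0.0, -0.0, -3.77]
[-1.23, 2.41, -0.0] [-0.0, -0.0, -3.77]
[-1.39, 2.32, -0.0] [-0.0, -0.0, -3.77]
[-1.54, 2.23, -0.0] [-0.0, -0.0, -3.77]
[-1.68, 2.12, -0.0] [-0.0, -0.0, -3.77]
[-1.82, 2.01, -0.0] [-0.0, -0.0, -3.77]
[-1.94, 1.88, -0.0] [-0.0, -0.0, -3.77]
[-2.06, 1.75, -0.0] [-0.0, -0.0, -3.77]
[-2.17, 1.61, -0.0] [-0.0, -0.0, -3.77]
[-2.27, 1.46, -0.0] [-0.0, -0.0, -3.77]
[-2.37, 1.31, -0.0] [-0.0, -0.0, -3.77]
[-2.45, 1.15, -0.0] [-0.0, -0.0, -3.77]
```

play_rows(rows=[[0,[-1.1,2.5,0],[0,0,-3.8]],[0,[-1.2,2.4,0],[0,0,-3.8]],[0,[-1.4,2.3,0],[0,0,-3.8]],[0,[-1.5,2.2,0],[0,0,-3.8]],[0,[-1.7,2.1,0],[0,0,-3.8]],[0,[-1.8,2.0,0],[0,0,-3.8]],[0,[-1.9,1.9,0],[0,0,-3.8]],[0,[-2.1,1.7,0],[0,0,-3.8]],[0,[-2.2,1.6,0],[0,0,-3.8]],[0,[-2.3,1.5,0],[0,0,-3.8]],[0,[-2.4,1.3,0],[0,0,-3.8]],[0,[-2.4,1.2,0],[0,0,-3.8]]])

```text
time: 3.35
ee_pos: [0.45, 0.2673, 0.2195]
tcp_rot: [179.9, -0.0, 114.5]
wrist_force: [0.4, 0.3, -0.3]
opening: 0.0858
```

Run:
```python
from h import *
o=get_obs();print(o["time"],o["ee_pos"],o["tcp_rot"],o["q"])
p=camera("wrist");save(p,"w1");print(p["xyz"],p["orientation"])
for th in ["lifter","lifter_grip"]:
  for a in spotter.spot_in(p,th)[:2]: print(th,a["point"],a["confidence"])
import pickle;pickle.dump(p,open("w1.pkl","wb"))
```

```text
3.35 [0.44999053 0.26729019 0.21949571] [ 1.79920654e+02 -4.00816682e-02  1.14548578e+02] [3.06921349e+01 1.22430028e+00 6.15872873e+00 9.48512484e+01
 3.13598118e-02 6.14360772e+00]
[0.38437753 0.23697486 0.3733356 ] [ 1.63429658e+02 -4.06365227e-02  1.14586459e+02]
lifter [0.4672, 0.2897, 0.0307] 0.86
lifter_grip [0.4728, 0.2895, 0.0347] 0.72
```

View pics/w1.png

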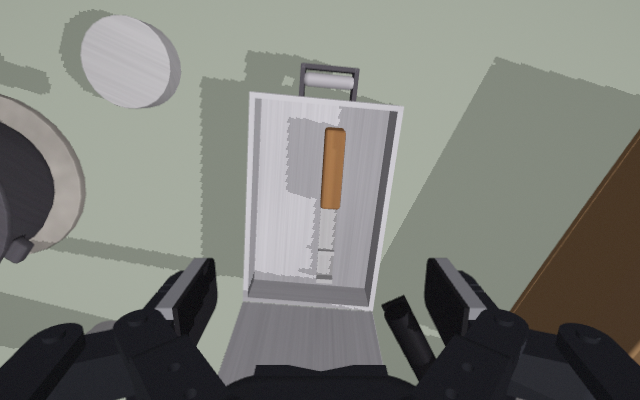

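Run:
```python
from h import *
import pickle;p=pickle.load(open("w1.pkl","rb"));save(p,"w1c",(235,80,415,320),2.5)
```

```text
(no output)
```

View pics/w1c.png

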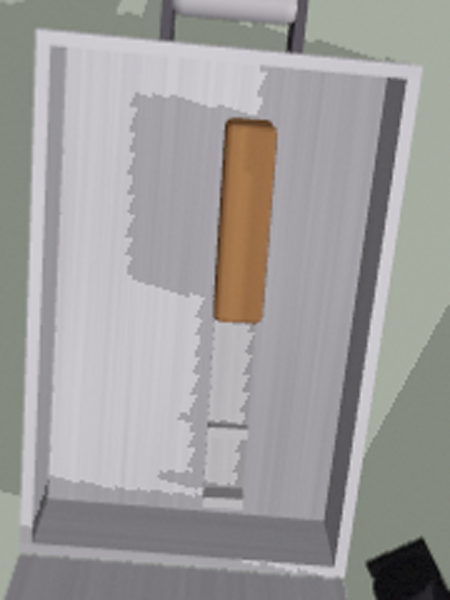

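Run:
```python
from h import *
import pickle;p=pickle.load(open("w1.pkl","rb"))
f=lambda c:(235+(c[0]+.5)/2.5-.5,80+(c[1]+.5)/2.5-.5)
def q(c,z): return at_z(p,*f(c),z)[:2]
H=np.array([q(c,.035) for c in [(227,119),(276,122),(215,320),(263,323)]]);print(H)
d=(H[2]+H[3]-H[0]-H[1])/2;print("handle c",H.mean(0),"len",np.hypot(*d),"w",np.hypot(*(H[1]-H[0])),"yaw",np.degrees(np.arctan2(d[1],d[0])))
# blade end / lip
L=np.array([q(c,.02) for c in [(203,490),(243,490)]]);print("lip",L,L.mean(0)); d=L.mean(0)-H.mean(0);print(np.hypot(*d),np.degrees(np.arctan2(d[1],d[0])))
C=np.array([q(c,.043) for c in [(37,30),(421,66),(343,577),(20,552)]]);print(C,[np.hypot(*(C[i]-C[(i+1)%4])) for i in range(4)],C.mean(0))
d=(C[2]+C[3]-C[0]-C[1]);print(np.degrees(np.arctan2(d[1],d[0])))
# floor inner corners
F=np.array([q(c,.005) for c in [(63,46),(388,78),(325,520),(48,497)]]);print("inner (far ones floor)",F)
```

```text
[[0.41006219 0.25428301]
 [0.40337319 0.27160045]
 [0.48454518 0.28339929]
 [0.47763329 0.30158026]]
handle c [0.44390346 0.27771575] len 0.08002633099861085 w 0.018564385608989528 yaw 21.66807761113246
lip [[0.56389775 0.31385213]
 [0.55645913 0.33012166]] [0.56017844 0.3219869 ]
0.12441785815082992 20.84409338488448
[[0.40941326 0.17892187]
 [0.36320168 0.3098669 ]
 [0.5650954  0.38092763]
 [0.61140145 0.24994936]] [np.float64(0.13886003811327555), np.float64(0.21403435439418328), np.float64(0.13892285213739156), np.float64(0.2141124328423641)] [0.48727795 0.27991644]
19.38219468952859
inner (far ones floor) [[0.41365509 0.18391538]
 [0.37042448 0.30834603]
 [0.56192612 0.37585863]
 [0.60483985 0.25277154]]
```

```bash
python3 -c "
from h import *
plan([.444,.278,.09],111.5,5)"
```

```text
err mm [  -6.    10.7 -129.2] turn [ 0.  -0.   2.7]
[0.24, -0.02, 2.58] [0.01, -0.01, 0.55]
[0.24, -0.03, 2.58] [0.01, -0.01, 0.55]
[0.24, -0.03, 2.58] [0.01, -0.01, 0.55]
[0.24, -0.03, 2.58] [0.01, -0.01, 0.55]
[0.24, -0.03, 2.58] [0.01, -0.01, 0.55]
```

play_rows(rows=[[0.45,[0.24,0,2.6],[0,0,0.6]],[0.45,[0.24,0,2.6],[0,0,0.6]],[0.45,[0.24,0,2.6],[0,0,0.6]],[0.45,[0.24,-0.1,2.6],[0,0,0.6]],[0.45,[0.2,0,2.5],[0,0,0.5]],[0.45,[0,0,0],[0,0,0]]])

```text
time: 4.1
ee_pos: [0.4419, 0.2816, 0.0872]
tcp_rot: [179.8, -0.1, 111.0]
wrist_force: [-0.1, 0.0, -0.2]
opening: 0.0466
```

```bash
python3 -c "
from h import *
p=camera('wrist');save(p,'w2')
plan([.444,.278,.0185],111.5,5)"
```

```text
err mm [  1.3  -3.9 -70.7] turn [ 0.3 -0.2 -0.4]
[-0.09, -0.01, 1.41] [0.06, -0.03, -0.09]
[-0.09, -0.01, 1.41] [0.06, -0.03, -0.09]
[-0.08, -0.01, 1.41] [0.06, -0.03, -0.09]
[-0.08, -0.01, 1.41] [0.06, -0.03, -0.09]
[-0.08, -0.01, 1.41] [0.06, -0.03, -0.09]
```

View pics/w2.png

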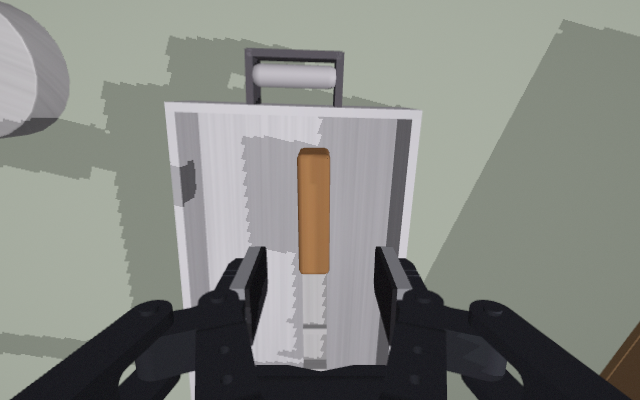

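play_rows(rows=[[0.45,[-0.1,0,1.5],[0.1,0,-0.1]],[0.45,[-0.1,0,1.5],[0.1,0,-0.1]],[0.45,[-0.1,0,1.5],[0.1,0,-0.1]],[0.45,[-0.1,0,1.3],[0,0,-0.1]],[0.45,[0,0,0.7],[0,0,0]],[0.45,[0,0,0.2],[0,0,0]],[0.45,[0,0,0],[0,0,0]]])

```text
time: 4.85
ee_pos: [0.4457, 0.2795, 0.0203]
tcp_rot: [179.8, -0.2, 111.5]
wrist_force: [0.0, -0.4, -0.0]
opening: 0.0474
```

```bash
python3 -c "
from h import *
plan([.444,.278,.0185],111.5,1)"
```

```text
err mm [-1.7 -1.5 -1.8] turn [ 0.2 -0.2  0. ]
[-0.07, -0.21, 0.18] [0.24, -0.22, 0.0]
```

play_rows(newtons=100, rows=[[0.45,[0,-0.2,0.15],[0.2,-0.2,0]],[1,[0,0,0],[0,0,0]],[1,[0,0,0],[0,0,0]],[1,[0,0,0],[0,0,0]],[1,[0,0,0],[0,0,0]],[1,[0,0,0],[0,0,0]],[1,[0,0,0],[0,0,0]]])

```text
time: 5.55
ee_pos: [0.4446, 0.2792, 0.0205]
tcp_rot: [179.8, -0.0, 111.5]
wrist_force: [-0.1, -0.1, -0.6]
opening: 0.015
```

```bash
python3 -c "
from h import *
p=camera('wrist');save(p,'w3')
o=get_obs();print(o['ee_pos'],o['tcp_rot'],o['opening'],o['wrist_force'])"
```

```text
[0.44459543 0.27921049 0.02051023] [ 1.79822793e+02 -2.60550550e-02  1.11492215e+02] 0.015231436035438204 [ 0.65966154 -0.29092982 -1.81839387]
```

View pics/w3.png

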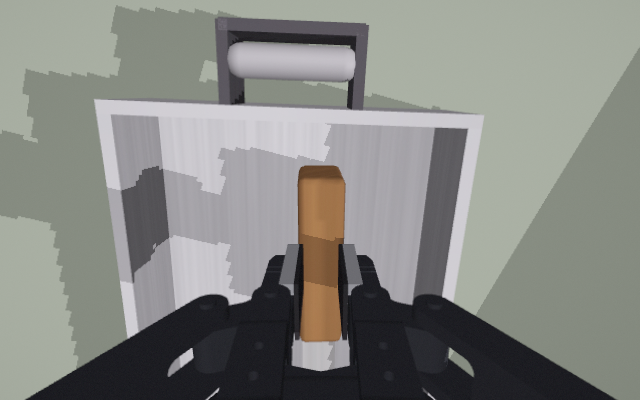

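play_rows(newtons=80, rows=[[0.6,[0,0,0],[0,0,0]],[0.6,[0,0,0.15],[0,0,0]],[0.6,[0,0,0.15],[0,0,0]],[0.6,[0,0,0],[0,0,0]],[1,[0,0,0],[0,0,0]],[1,[0,0,0],[0,0,0]],[1,[0,0,0],[0,0,0]],[1,[0,0,0],[0,0,0]],[1,[0,0,0],[0,0,0]]])

```text
time: 6.5
ee_pos: [0.4449, 0.2794, 0.0178]
tcp_rot: [179.8, -0.0, 111.5]
wrist_force: [0.3, -0.9, 0.2]
opening: 0.0172
```

play_rows(rows=[[1,[0,0,-0.5],[0,0,0]],[1,[0,0,-1],[0,0,0]],[1,[0,0,-2],[0,0,0]],[1,[0,0,-2.5],[0,0,0]],[1,[0,0,-2.5],[0,0,0]],[1,[0,0,-2.5],[0,0,0]],[1,[0,0,-2.5],[0,0,0]],[1,[0,0,-2],[0,0,0]],[1,[0,0,-1],[0,0,0]],[1,[0,0,0],[0,0,0]]])

```text
time: 7.5
ee_pos: [0.4431, 0.2785, 0.1935]
tcp_rot: [179.8, -0.0, 111.5]
wrist_force: [-0.1, -0.0, -0.9]
opening: 0.0169
```

Run:
```python
from h import *
o=get_obs();print(o['ee_pos'],o['tcp_rot'],o['opening'],o['wrist_force'])
# lid refine, arm elsewhere
T=camera("top");S=camera("scene")
save(T,"t2",(300,140,450,220),5);save(S,"s2",(230,170,380,290),5)
import pickle;pickle.dump((T,S),open("ts2.pkl","wb"))
```

```text
[0.44313985 0.2785322  0.19349074] [ 1.79798194e+02 -4.94236971e-02  1.11511256e+02] 0.016927183778274714 [-0.06401845 -0.00325575 -0.94290968]
```

View pics/t2.png

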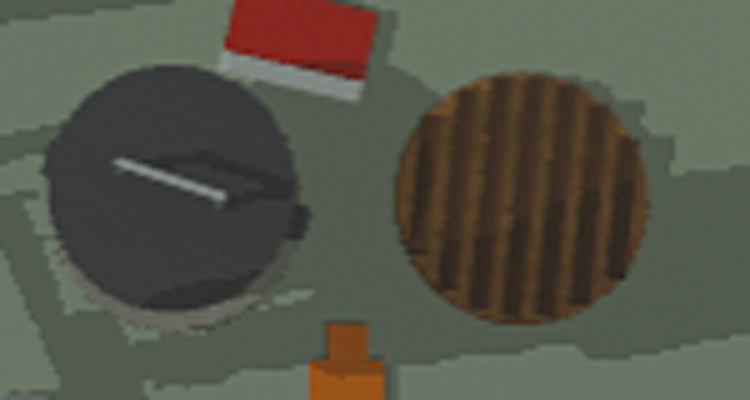

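View pics/s2.png

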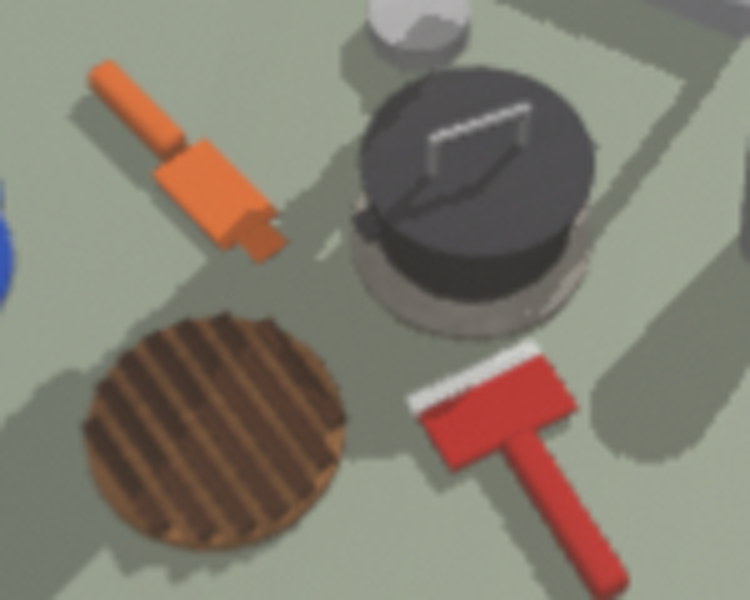

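Run:
```python
from h import *
import pickle;T,S=pickle.load(open("ts2.pkl","rb"))
t=lambda c,z:at_z(T,300+(c[0]+.5)/5-.5,140+(c[1]+.5)/5-.5,z)[:2]
s=lambda c,z:at_z(S,230+(c[0]+.5)/5-.5,170+(c[1]+.5)/5-.5,z)[:2]
for n,f,E in(("T",t,[(47,188),(297,188),(172,64),(172,312)]),("S",s,[(360,161),(596,161),(478,67),(478,255)])):
    print(n,"lid c",np.mean([f(c,.096) for c in E],0),[np.round(f(c,.096),3) for c in E])
for n,f,E in(("T",t,[(397,198),(647,198),(522,71),(522,325)]),("S",s,[(84,430),(345,430),(215,315),(215,550)])):
    print(n,"triv c",np.mean([f(c,.022) for c in E],0),[np.round(f(c,.022),3) for c in E])
for n,f,E in(("T",t,[(115,161),(224,198)]),("S",s,[(530,106),(430,138)])):
    a,b=[f(c,.136) for c in E];d=a-b;print(n,"bar",a,b,(a+b)/2,np.hypot(*d),np.degrees(np.arctan2(d[1],d[0]))-90)
```

```text
T lid c [ 0.60254182 -0.03512318] [array([0.603, 0.047]), array([ 0.602, -0.117]), array([ 0.685, -0.036]), array([ 0.521, -0.035])]
S lid c [ 0.60296459 -0.03329678] [array([ 0.55 , -0.095]), array([0.658, 0.026]), array([0.543, 0.023]), array([ 0.661, -0.088])]
T triv c [ 0.60494004 -0.27571611] [array([ 0.605, -0.19 ]), array([ 0.604, -0.362]), array([ 0.693, -0.278]), array([ 0.517, -0.274])]
S triv c [ 0.61050043 -0.27929178] [array([ 0.553, -0.345]), array([ 0.669, -0.215]), array([ 0.54 , -0.223]), array([ 0.68 , -0.335])]
T bar [0.61430846 0.00154278] [ 0.590076   -0.06798153] [ 0.60219223 -0.03321938] 0.07362636240686171 -19.215832498105584
S bar [0.61440964 0.00284734] [ 0.58911593 -0.06610326] [ 0.60176279 -0.03162796] 0.07344356570584329 -20.144961041340196
```

```bash
python3 -c "
from h import *
plan([.395,.041,.15],70.3,11)"
```

```text
err mm [ -47.7 -237.2  -41.6] turn [ 0.1 -0.  41.2]
[-1.85, -1.19, 0.38] [0.01, -0.0, 3.75]
[-1.92, -1.07, 0.38] [0.01, -0.0, 3.75]
[-1.99, -0.94, 0.38] [0.01, -0.0, 3.75]
[-2.04, -0.81, 0.38] [0.01, -0.0, 3.75]
[-2.09, -0.68, 0.38] [0.01, -0.0, 3.75]
[-2.13, -0.54, 0.38] [0.01, -0.0, 3.75]
[-2.16, -0.4, 0.38] [0.01, -0.0, 3.75]
[-2.18, -0.26, 0.38] [0.01, -0.0, 3.75]
[-2.2, -0.11, 0.38] [0.01, -0.0, 3.75]
[-2.2, 0.03, 0.38] [0.01, -0.0, 3.75]
[-2.19, 0.18, 0.38] [0.01, -0.0, 3.75]
```

play_rows(rows=[[1,[-1.85,-1.2,0.4],[0,0,3.7]],[1,[-1.9,-1.1,0.4],[0,0,3.7]],[1,[-2,-0.9,0.4],[0,0,3.7]],[1,[-2.05,-0.8,0.4],[0,0,3.7]],[1,[-2.1,-0.7,0.4],[0,0,3.7]],[1,[-2.1,-0.5,0.4],[0,0,3.7]],[1,[-2.2,-0.4,0.4],[0,0,3.7]],[1,[-2.2,-0.25,0.4],[0,0,3.7]],[1,[-2.2,-0.1,0.4],[0,0,3.7]],[1,[-2.2,0,0.3],[0,0,3.7]],[1,[-1.8,0.2,0.2],[0,0,3]],[1,[0,0,0],[0,0,0]]])

```text
time: 8.8
ee_pos: [0.385, 0.0347, 0.1318]
tcp_rot: [-178.9, 0.8, 70.0]
wrist_force: [0.4, 0.6, -1.7]
opening: 0.0173
```

```bash
python3 -c "
from h import *
p=camera('wrist');save(p,'w4')
plan([.395,.041,.1178],70.3,3)"
```

```text
err mm [  9.8   5.5 -14.1] turn [-1.1  0.8 -0.2]
[0.29, 0.25, 0.46] [-0.38, 0.26, -0.07]
[0.29, 0.25, 0.46] [-0.38, 0.26, -0.07]
[0.29, 0.25, 0.47] [-0.38, 0.26, -0.07]
```

View pics/w4.png

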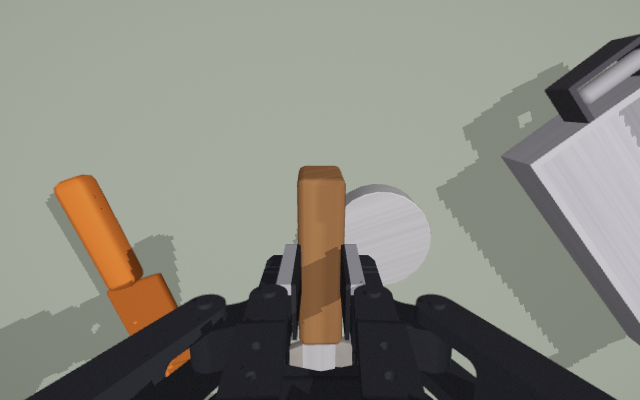

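play_rows(rows=[[1,[0.3,0.25,0.5],[-0.4,0.3,0]],[1,[0.3,0.25,0.5],[-0.4,0.3,0]],[1,[0.3,0.2,0.4],[-0.4,0.3,0]],[1,[0,0,0],[0,0,0]]])

```text
time: 9.25
ee_pos: [0.3954, 0.0441, 0.115]
tcp_rot: [179.9, -0.2, 70.4]
wrist_force: [0.6, -0.4, -1.8]
opening: 0.017
```

```bash
python3 -c "
from h import *
o=get_obs();print(o['ee_pos'],o['tcp_rot'])
plan([.4973,.0041,.1178],70.3,6)"
```

```text
[0.39535531 0.04405299 0.11496102] [179.93167039  -0.18435239  70.36798402]
err mm [101.9 -40.    2.8] turn [ 0.1 -0.2  0.1]
[-0.06, 1.82, -0.05] [0.01, -0.03, 0.01]
[-0.06, 1.82, -0.05] [0.01, -0.03, 0.01]
[-0.06, 1.82, -0.05] [0.01, -0.03, 0.01]
[-0.06, 1.82, -0.05] [0.01, -0.03, 0.01]
[-0.05, 1.82, -0.05] [0.01, -0.03, 0.01]
[-0.05, 1.82, -0.05] [0.01, -0.03, 0.01]
```

play_rows(rows=[[1,[-0.1,0.5,-0.3],[0,0,0]],[1,[-0.1,1.5,0],[0,0,0]],[1,[-0.1,1.5,0],[0,0,0]],[1,[-0.1,1.5,0],[0,0,0]],[1,[0,1.0,0],[0,0,0]],[1,[0,0.4,0],[0,0,0]],[1,[0,0,0],[0,0,0]]])

```text
time: 9.95
ee_pos: [0.4583, 0.0188, 0.1197]
tcp_rot: [179.9, -0.2, 70.6]
wrist_force: [-0.8, 0.8, -2.2]
opening: 0.0168
```

```bash
python3 -c "
from h import *
o=get_obs();print(o['ee_pos'],o['tcp_rot'])
plan([.4973,.0041,.1178],70.3,4)
S=camera('scene');T=camera('top');save(S,'s3',(260,120,400,240),5);save(T,'t3',(280,140,400,240),5)"
```

```text
[0.45826215 0.01875555 0.11969356] [179.85810007  -0.21248764  70.59697387]
err mm [ 39.  -14.7  -1.9] turn [ 0.1 -0.2  0.3]
[-0.02, 1.04, 0.05] [0.04, -0.05, 0.07]
[-0.02, 1.04, 0.05] [0.04, -0.05, 0.07]
[-0.02, 1.04, 0.05] [0.04, -0.05, 0.07]
[-0.02, 1.04, 0.05] [0.04, -0.05, 0.07]
```

View pics/s3.png

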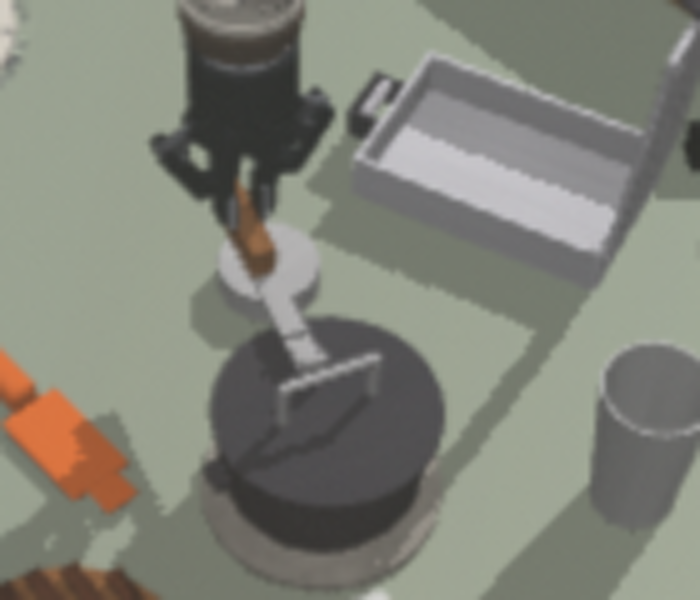

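View pics/t3.png

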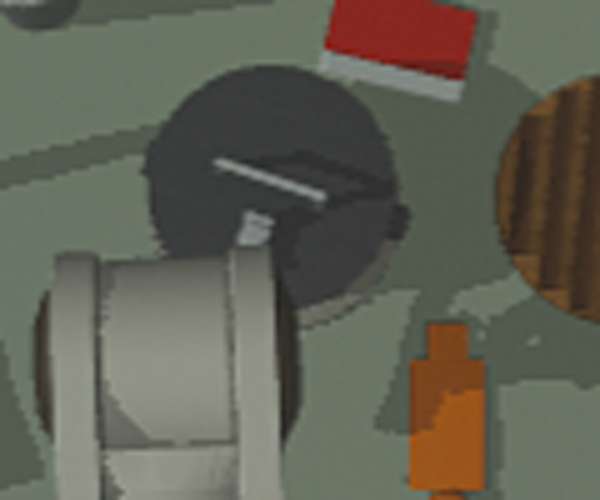

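play_rows(rows=[[1,[0,0.5,0.05],[0,0,0]],[1,[0,1,0.05],[0,0,0]],[1,[0,1,0],[0,0,0]],[1,[0,0.9,0],[0,0,0]],[1,[0,0.6,0],[0,0,0]],[1,[0,0.2,0],[0,0,0]],[1,[0,0,0],[0,0,0]]])

```text
time: 10.75
ee_pos: [0.5006, 0.0041, 0.1188]
tcp_rot: [179.8, -0.2, 70.6]
wrist_force: [0.5, 0.4, -1.2]
opening: 0.0168
```

```bash
python3 -c "
from h import *
o=get_obs();print(o['ee_pos'],o['tcp_rot'],o['wrist_force'])
plan([.4973,.0041,.138],70.3,4)
S=camera('scene');T=camera('top');save(S,'s4',(260,120,400,240),5);save(T,'t4',(280,140,400,240),5)"
```

```text
[0.50056792 0.00408401 0.11883311] [179.84330322  -0.22423918  70.64927846] [ 0.51865537  0.38979802 -1.20344465]
err mm [-3.3  0.  19.2] turn [ 0.2 -0.2  0.3]
[-0.02, -0.08, -0.48] [0.04, -0.06, 0.09]
[-0.03, -0.08, -0.48] [0.04, -0.06, 0.09]
[-0.03, -0.08, -0.48] [0.04, -0.06, 0.09]
[-0.03, -0.08, -0.48] [0.04, -0.06, 0.09]
```

View pics/s4.png

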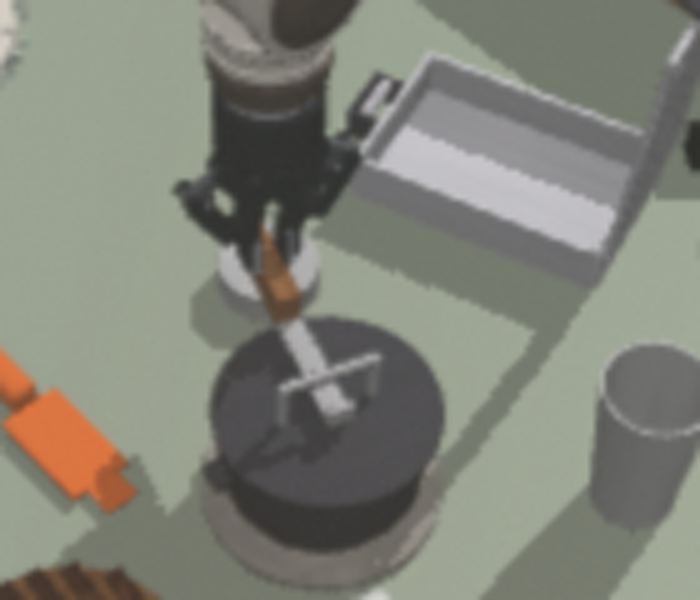

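View pics/t4.png

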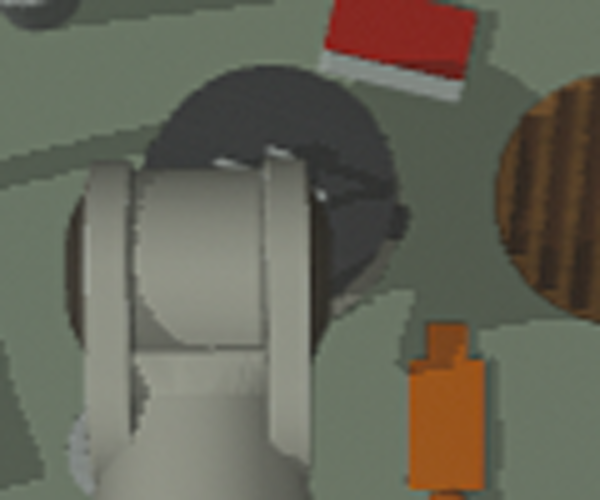

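play_rows(rows=[[1,[0,-0.15,-0.4],[0,0,0]],[1,[0,-0.15,-0.5],[0,0,0]],[1,[0,0,-0.4],[0,0,0]],[1,[0,0,-0.2],[0,0,0]],[1,[0,0,0],[0,0,0]]])

```text
time: 11.35
ee_pos: [0.4965, 0.0056, 0.1362]
tcp_rot: [179.8, -0.3, 70.7]
wrist_force: [0.5, 0.1, -0.8]
opening: 0.0167
```

```bash
python3 -c "
from h import *
o=get_obs();print(o['ee_pos'],o['tcp_rot'],o['wrist_force'])
plan([.4973,.0041,.138],70.3,1)"
```

```text
[0.49654962 0.00560975 0.13618575] [179.77675857  -0.25136798  70.69121701] [ 0.47383624  0.14019488 -0.82517251]
err mm [ 0.8 -1.5  1.8] turn [ 0.2 -0.3  0.4]
[-0.12, 0.12, -0.18] [0.22, -0.25, 0.39]
```

play_rows(rows=[[1,[-0.1,0.1,-0.2],[0.2,-0.2,0.4]],[1,[0,0,-0.2],[0,0,0]],[1,[0,0,-0.3],[0,0,0]],[1,[0,0,-0.3],[0,0,0]],[1,[0,0,-0.5],[0,0,0]],[1,[0,0,-0.5],[0,0,0]],[1,[0,0,-0.6],[0,0,0]],[1,[0,0,-0.6],[0,0,0]],[1,[0,0,-0.4],[0,0,0]],[1,[0,0,-0.1],[0,0,0]],[1,[0,0,0],[0,0,0]]])

```text
time: 12.45
ee_pos: [0.4966, 0.0043, 0.1756]
tcp_rot: [-179.9, -0.0, 70.3]
wrist_force: [0.1, 0.4, -3.7]
opening: 0.0172
```

```bash
python3 -c "
from h import *
o=get_obs();print(o['ee_pos'],o['tcp_rot'],o['wrist_force'],o['torque'],o['opening'])
S=camera('scene');T=camera('top');W=camera('wrist');save(S,'s5',(260,120,400,240),5);save(W,'w5')"
```

```text
[0.49658382 0.00428648 0.17558744] [-1.79864932e+02 -4.74137274e-03  7.02560977e+01] [ 0.0764196   0.36444985 -3.67320245] [ 0.06567699  0.26950546 -0.02274471] 0.01724411127874781
```

View pics/s5.png

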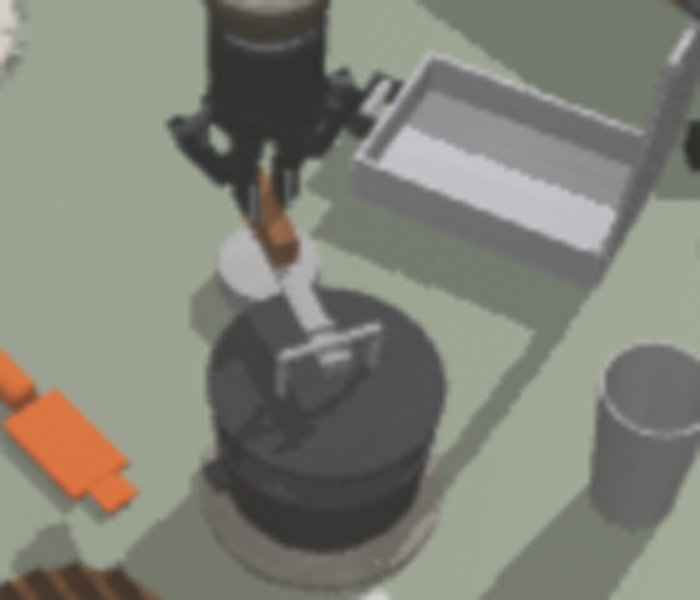

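View pics/w5.png

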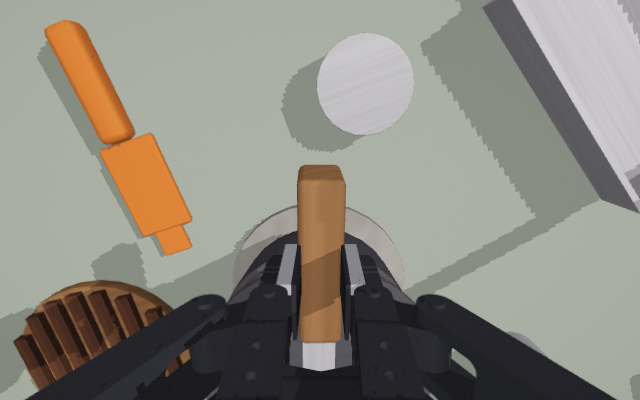

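play_rows(rows=[[1,[-0.2,0.07,0],[0,0,0]],[1,[-0.45,0.15,0],[0,0,0]],[1,[-0.75,0.25,0],[0,0,0]],[1,[-1.0,0.35,0],[0,0,0]],[1,[-1.2,0.45,0],[0,0,0]],[1,[-1.4,0.5,0],[0,0,0]],[1,[-1.5,0.55,0],[0,0,0]],[1,[-1.5,0.55,0],[0,0,0]],[1,[-1.5,0.55,0],[0,0,0]],[1,[-1.5,0.55,0],[0,0,0]],[1,[-1.5,0.55,0],[0,0,0]]])

```text
time: 13.7
ee_pos: [0.4953, -0.1404, 0.1743]
tcp_rot: [-179.8, 0.1, 70.2]
wrist_force: [1.1, 0.6, -3.5]
opening: 0.0169
```

```bash
python3 -c "
from h import *
o=get_obs();print(o['ee_pos'],o['tcp_rot'],o['wrist_force'],o['opening'])
plan([.499,-.238,.170],70.3,1)"
```

```text
[ 0.49532629 -0.14044779  0.17434354] [-1.79791474e+02  9.91528918e-02  7.02133086e+01] [ 1.08428685  0.61907392 -3.54164318] 0.016917990609847236
err mm [  3.7 -97.6  -4.3] turn [-0.2  0.1 -0.1]
[-9.05, 3.65, 0.44] [-0.21, 0.1, -0.09]
```

play_rows(rows=[[1,[-1.5,0.6,0.05],[0,0,0]],[1,[-1.5,0.6,0.05],[0,0,0]],[1,[-1.4,0.55,0.05],[0,0,0]],[1,[-1.2,0.5,0.05],[0,0,0]],[1,[-1.0,0.4,0],[0,0,0]],[1,[-0.8,0.3,0],[0,0,0]],[1,[-0.5,0.2,0],[0,0,0]],[1,[-0.3,0.1,0],[0,0,0]],[1,[0,0,0],[0,0,0]],[1,[0,0,0],[0,0,0]]])

```text
time: 14.7
ee_pos: [0.4963, -0.2398, 0.1719]
tcp_rot: [-179.7, 0.2, 69.9]
wrist_force: [-0.1, -0.1, -2.7]
opening: 0.017
```

Run:
```python
from h import *
o=get_obs();print(o['ee_pos'],o['tcp_rot'],o['wrist_force'],o['opening'])
plan([.499,-.238,.170],70.3,1)
S=camera('scene');T=camera('top');save(S,'s6',(200,160,340,280),5);save(T,'t6',(340,130,460,230),5)
import pickle;pickle.dump((T,S),open("ts6.pkl","wb"))
```

```text
[ 0.49632297 -0.2397843   0.17188281] [-1.79748541e+02  1.51218199e-01  6.99364752e+01] [-0.14699655 -0.05361444 -2.65495492] 0.017015804091472804
err mm [ 2.7  1.8 -1.9] turn [-0.3  0.2 -0.4]
[0.26, 0.19, 0.19] [-0.25, 0.15, -0.36]
```

View pics/s6.png

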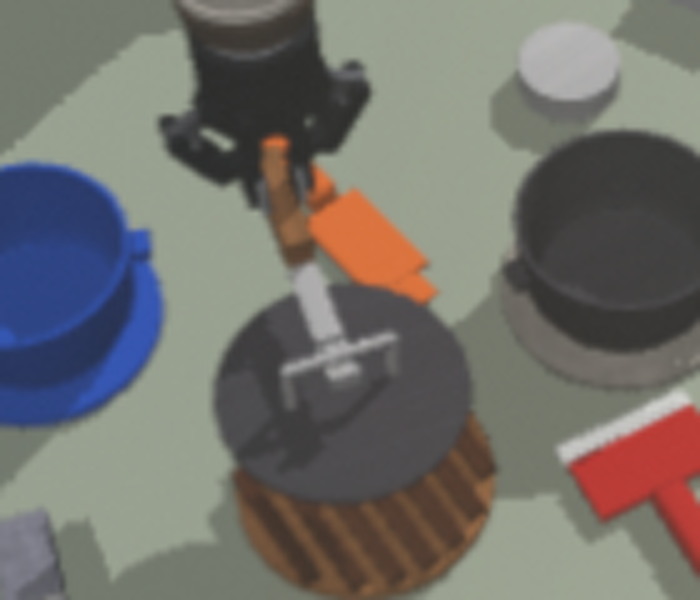

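View pics/t6.png

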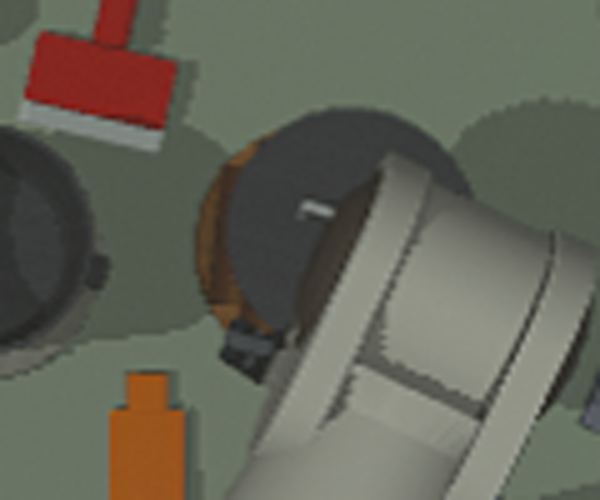

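Run:
```python
from h import *
import pickle;T,S=pickle.load(open("ts6.pkl","rb"))
s=lambda c,z:at_z(S,200+(c[0]+.5)/5-.5,160+(c[1]+.5)/5-.5,z)
z=.130
E=[s(c,z)[:2] for c in [(213,392),(473,392),(343,283),(343,502)]]
print(np.mean(E,0),np.hypot(*(E[0]-E[1])),np.hypot(*(E[2]-E[3])))
# expected circle overlay at TCP offset
c=np.array([.4963+.1058,-.2398-.0378])
im=cv2.resize(S["img"][160:280,200:340,::-1],None,fx=5,fy=5,interpolation=cv2.INTER_CUBIC)
for cc,zz,col in((c,.130,(0,255,0)),((.605,-.276),.022,(0,0,255))):
  a=np.linspace(0,2*np.pi,200);r=.082 if zz>.1 else .088
  P=(proj(S,np.c_[cc[0]+r*np.cos(a),cc[1]+r*np.sin(a),0*a+zz])-[200,160]+.5)*5-.5
  cv2.polylines(im,[P.astype(np.int32)],True,col,1)
cv2.imwrite("pics/s6o.png",im)
```

```text
[ 0.60391229 -0.2808856 ] 0.16334944632505813 0.16071851266509896
```

View pics/s6o.png

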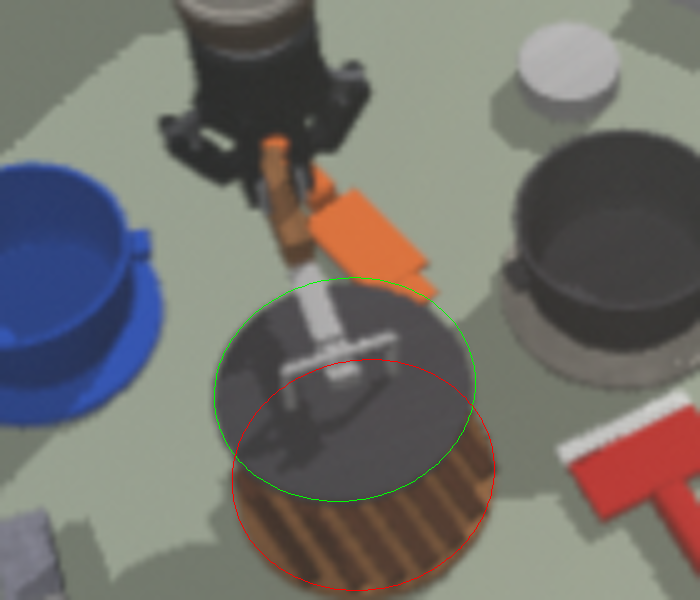

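play_rows(rows=[[1,[0.1,0.1,0.3],[-0.1,0.1,-0.2]],[1,[0.1,0.1,0.6],[-0.1,0.1,-0.2]],[1,[0,0,0.9],[-0.1,0,0]],[1,[0,0,1.1],[0,0,0]],[1,[0,0,1.1],[0,0,0]],[1,[0,0,1.1],[0,0,0]],[1,[0,0,1.0],[0,0,0]],[1,[0,0,0.8],[0,0,0]],[1,[0,0,0.6],[0,0,0]],[1,[0,0,0.3],[0,0,0]],[1,[0,0,0.2],[0,0,0]],[1,[0,0,0],[0,0,0]]])

```text
time: 16.0
ee_pos: [0.4985, -0.237, 0.0833]
tcp_rot: [-180.0, -0.1, 70.5]
wrist_force: [-0.2, 0.0, -3.5]
opening: 0.0169
```

Run:
```python
from h import *
o=get_obs();print(o['ee_pos'],o['tcp_rot'],o['wrist_force'],o['opening'])
plan([.4985,-.2375,.0758],70.3,1)
S=camera('scene');save(S,'s7',(200,160,340,280),5)
import pickle;pickle.dump(S,open("s7.pkl","wb"))
```

```text
[ 0.49849251 -0.23697466  0.08326348] [-1.79952429e+02 -8.33051137e-02  7.04616900e+01] [-0.24160524  0.04571461 -3.53113949] 0.01690835370020689
err mm [ 0.  -0.5 -7.5] turn [-0.  -0.1  0.2]
[-0.05, 0.02, 0.75] [-0.05, -0.08, 0.16]
```

View pics/s7.png

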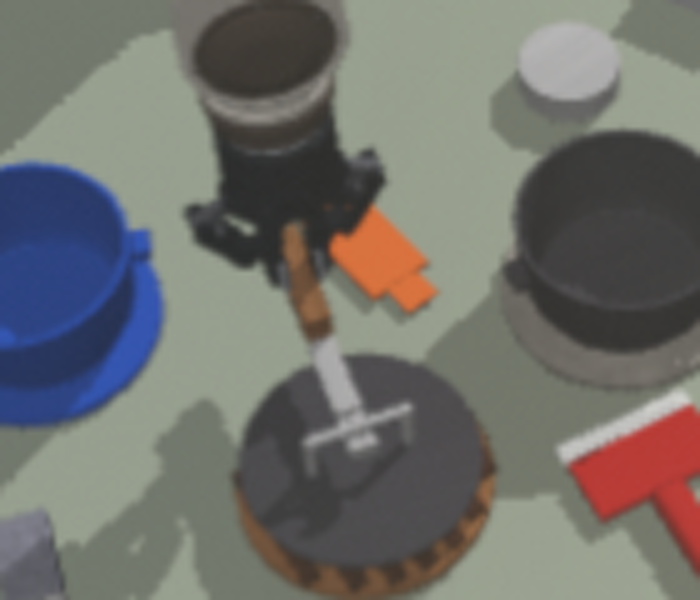

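Well centred and level. Lowering slowly to contact.

play_rows(rows=[[1,[0,0,0.2],[0,0,0]],[1,[0,0,0.2],[0,0,0]],[1,[0,0,0.2],[0,0,0]],[1,[0,0,0.15],[0,0,0]],[1,[0,0,0.15],[0,0,0]],[1,[0,0,0.15],[0,0,0]],[1,[0,0,0.2],[0,0,0]],[1,[0,0,0.2],[0,0,0]],[1,[0,0,0],[0,0,0]]])

```text
time: 16.95
ee_pos: [0.5003, -0.2378, 0.0703]
tcp_rot: [179.7, -0.1, 70.5]
wrist_force: [-0.2, 0.9, -1.2]
opening: 0.0167
```

Run:
```python
from h import *
o=get_obs();print(o['ee_pos'],o['tcp_rot'],o['wrist_force'],o['opening'])
S=camera('scene');save(S,'s8',(200,160,340,280),5)
```

```text
[ 0.50027661 -0.23776888  0.07034135] [ 1.79732962e+02 -5.76260133e-02  7.04605229e+01] [-0.2458528   0.90673561 -1.233091  ] 0.01669010547474665
```

View pics/s8.png

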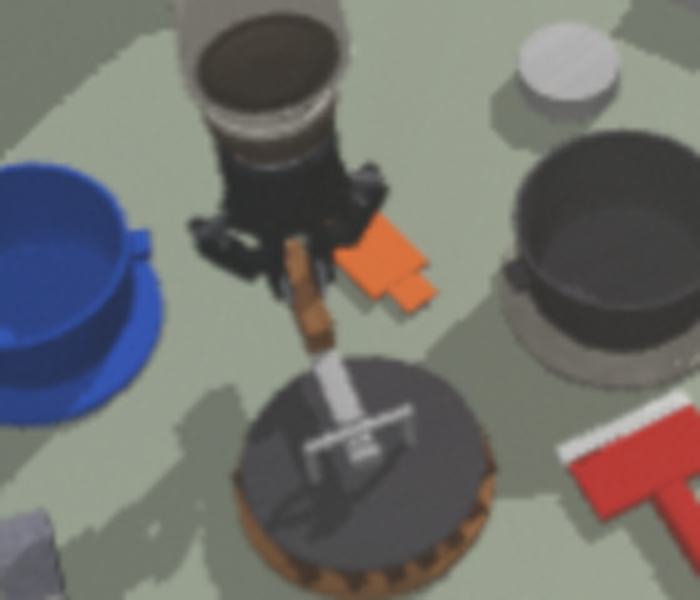

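play_rows(rows=[[1,[0,-0.1,0.3],[0.2,0,0]],[1,[0,0,0.3],[0,0,0]],[1,[0,0,0.2],[0,0,0]],[1,[0,0,0],[0,0,0]]])

```text
time: 17.4
ee_pos: [0.4994, -0.2374, 0.0618]
tcp_rot: [179.9, -0.1, 70.5]
wrist_force: [-0.7, -0.1, -0.8]
opening: 0.0172
```

Run:
```python
from h import *
o=get_obs();print(o['ee_pos'],o['tcp_rot'],o['wrist_force'],o['opening'])
plan([.4985,-.2375,.062],70.3,1)
```

```text
[ 0.49936655 -0.23743528  0.06179026] [ 1.79938934e+02 -5.53683505e-02  7.04621339e+01] [-0.6619439  -0.05857722 -0.77620195] 0.01716452679254943
err mm [-0.9 -0.1  0.2] turn [ 0.1 -0.1  0.2]
[-0.04, -0.08, -0.02] [0.06, -0.06, 0.16]
```

play_rows(rows=[[1,[0,-0.4,0],[0,0,0]],[1,[0,-0.8,0],[0,0,0]],[1,[0,-1.2,0],[0,0,0]],[1,[0,-1.2,0],[0,0,0]],[1,[0,-1.2,0],[0,0,0]],[1,[0,-0.8,-0.1],[0,0,0]],[1,[0,-0.4,-0.5],[0,0,0]],[1,[0,0,-1.0],[0,0,0]]])

```text
time: 18.2
ee_pos: [0.436, -0.2149, 0.0779]
tcp_rot: [-179.9, -0.1, 70.5]
wrist_force: [-0.9, -0.1, -1.8]
opening: 0.0169
```

Run:
```python
from h import *
o=get_obs();print(o['ee_pos'],o['tcp_rot'],o['wrist_force'],o['opening'])
S=camera('scene');save(S,'s9',(200,140,380,280),4)
```

```text
[ 0.43604865 -0.21485664  0.07785399] [-1.79949048e+02 -6.20731004e-02  7.04566790e+01] [-0.86173108 -0.12436195 -1.80584658] 0.016869352488475726
```

View pics/s9.png

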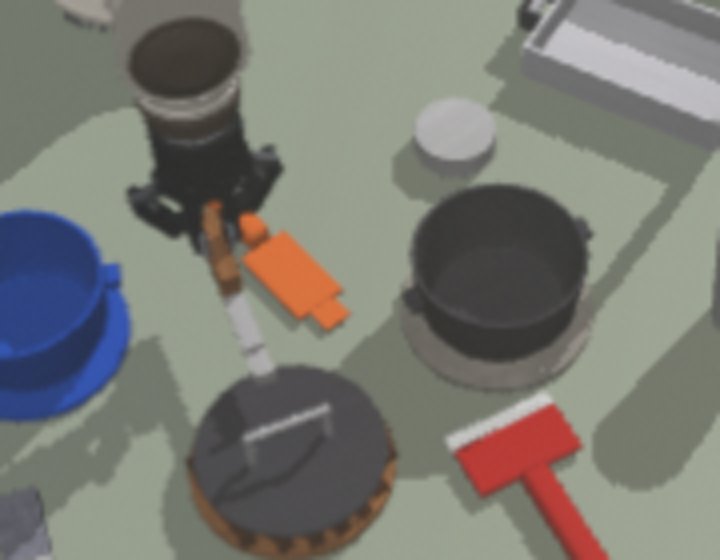

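play_rows(rows=[[1,[0,0,-2],[0,0,0]],[1,[0,0,-2.5],[0,0,0]],[1,[0,0,-2.5],[0,0,0]],[1,[0,0,-2],[0,0,0]],[1,[0,0,-1],[0,0,0]]])

```text
time: 18.75
ee_pos: [0.4385, -0.2159, 0.1858]
tcp_rot: [179.7, -0.0, 70.5]
wrist_force: [-0.1, -0.6, -2.4]
opening: 0.0171
```

Run:
```python
from h import *
plan([.444,.279,.185],111.5,20)
```

```text
err mm [  5.5 494.9  -0.8] turn [  0.3   0.1 -41. ]
[2.34, -0.8, 0.0] [0.01, 0.0, -2.05]
[2.37, -0.72, 0.0] [0.01, 0.0, -2.05]
[2.39, -0.63, 0.0] [0.01, 0.0, -2.05]
[2.41, -0.55, 0.0] [0.01, 0.0, -2.05]
[2.43, -0.46, 0.0] [0.01, 0.0, -2.05]
[2.45, -0.37, 0.0] [0.01, 0.0, -2.05]
[2.46, -0.28, 0.0] [0.01, 0.0, -2.05]
[2.47, -0.2, 0.0] [0.01, 0.0, -2.05]
[2.47, -0.11, 0.0] [0.01, 0.0, -2.05]
[2.47, -0.02, 0.0] [0.01, 0.0, -2.05]
[2.47, 0.07, 0.0] [0.01, 0.0, -2.05]
[2.47, 0.16, 0.0] [0.01, 0.0, -2.05]
[2.46, 0.25, 0.0] [0.01, 0.0, -2.05]
[2.45, 0.33, 0.0] [0.01, 0.0, -2.05]
[2.44, 0.42, 0.0] [0.01, 0.0, -2.05]
[2.42, 0.51, 0.0] [0.01, 0.0, -2.05]
[2.4, 0.6, 0.0] [0.01, 0.0, -2.05]
[2.38, 0.68, 0.0] [0.01, 0.0, -2.05]
[2.35, 0.77, 0.0] [0.01, 0.0, -2.05]
[2.32, 0.85, 0.0] [0.01, 0.0, -2.05]
```

play_rows(rows=[[1,[1.2,-0.4,0],[0,0,-1]],[1,[2.3,-0.75,0],[0,0,-2]],[1,[2.4,-0.7,0],[0,0,-2]],[1,[2.4,-0.6,0],[0,0,-2]],[1,[2.4,-0.5,-0.1],[0,0,-2]],[1,[2.4,-0.4,-0.1],[0,0,-2]],[1,[2.4,-0.3,-0.1],[0,0,-2]],[1,[2.4,-0.2,-0.1],[0,0,-2]],[1,[2.4,-0.15,-0.1],[0,0,-2]],[1,[2.4,-0.05,-0.1],[0,0,-2]],[1,[2.4,0,-0.1],[0,0,-2]],[1,[2.4,0.1,-0.1],[0,0,-2]]])

```text
time: 19.95
ee_pos: [0.4372, 0.0789, 0.1851]
tcp_rot: [-179.8, -0.1, 94.7]
wrist_force: [0.4, 0.3, -1.5]
opening: 0.0166
```

Run:
```python
from h import *
plan([.444,.279,.185],111.5,10)
print(get_obs()["ee_pos"])
```

```text
err mm [ 6.800e+00  2.001e+02 -1.000e-01] turn [ -0.2  -0.1 -16.8]
[1.99, 0.23, 0.0] [-0.02, -0.01, -1.68]
[1.98, 0.29, 0.0] [-0.02, -0.01, -1.68]
[1.97, 0.35, 0.0] [-0.02, -0.01, -1.68]
[1.96, 0.41, 0.0] [-0.02, -0.01, -1.68]
[1.95, 0.46, 0.0] [-0.02, -0.01, -1.68]
[1.93, 0.52, 0.0] [-0.02, -0.01, -1.68]
[1.92, 0.58, 0.0] [-0.02, -0.01, -1.68]
[1.9, 0.63, 0.0] [-0.02, -0.01, -1.68]
[1.88, 0.69, 0.0] [-0.02, -0.01, -1.68]
[1.86, 0.74, 0.0] [-0.02, -0.01, -1.68]
[0.43721929 0.07885997 0.18505959]
```

play_rows(rows=[[1,[2.3,0.25,0],[0,0,-2]],[1,[2.3,0.3,0],[0,0,-2]],[1,[2.3,0.4,0],[0,0,-2]],[1,[2.3,0.45,0],[0,0,-2]],[1,[2.2,0.5,0],[0,0,-2]],[1,[2.0,0.55,0],[0,0,-2]],[1,[1.8,0.6,0],[0,0,-1.8]],[1,[1.4,0.6,0],[0,0,-1]],[1,[0.9,0.6,0],[0,0,-0.6]],[1,[0.4,0.4,0],[0,0,0]],[1,[0,0,0],[0,0,0]]])

```text
time: 21.05
ee_pos: [0.4368, 0.2801, 0.1751]
tcp_rot: [-179.1, -0.2, 111.6]
wrist_force: [0.3, 0.4, -1.0]
opening: 0.0168
```

Run:
```python
from h import *
plan([.4445,.279,.06],111.5,6)
print(get_obs()["ee_pos"],get_obs()["tcp_rot"])
p=camera('wrist');save(p,'w6');
```

```text
err mm [   7.7   -1.1 -115.1] turn [-0.9 -0.2  0.1]
[-0.07, 0.14, 1.92] [-0.15, -0.03, 0.01]
[-0.07, 0.14, 1.92] [-0.15, -0.03, 0.01]
[-0.07, 0.13, 1.92] [-0.15, -0.03, 0.01]
[-0.07, 0.13, 1.92] [-0.15, -0.03, 0.01]
[-0.07, 0.12, 1.92] [-0.15, -0.03, 0.01]
[-0.07, 0.12, 1.92] [-0.15, -0.03, 0.01]
[0.43678699 0.28012062 0.17510575] [-1.79105526e+02 -1.55927754e-01  1.11552170e+02]
```

View pics/w6.png

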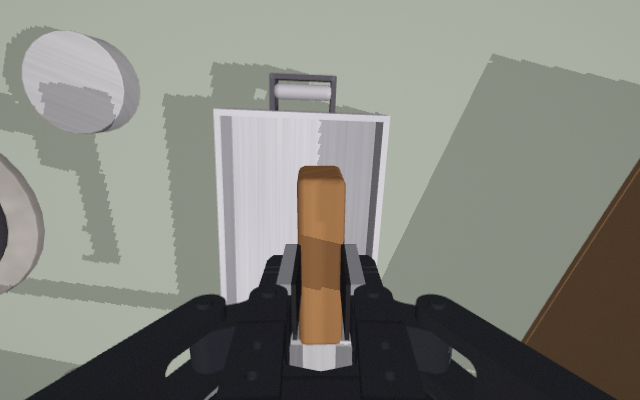

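play_rows(rows=[[1,[-0.1,0.1,1],[-0.2,0,0]],[1,[-0.1,0.1,2],[-0.2,0,0]],[1,[-0.1,0.1,2.2],[-0.2,0,0]],[1,[0,0.1,2.2],[-0.2,0,0]],[1,[0,0.1,2],[-0.1,0,0]],[1,[0,0.1,1.5],[0,0,0]],[1,[0,0.1,0.6],[0,0,0]],[1,[0,0,0],[0,0,0]]])

```text
time: 21.9
ee_pos: [0.4445, 0.2736, 0.0529]
tcp_rot: [179.9, -0.1, 111.0]
wrist_force: [0.2, -0.1, -0.9]
opening: 0.0171
```

Run:
```python
from h import *
plan([.4445,.279,.0185],111.5,6)
print(get_obs()["ee_pos"],get_obs()["tcp_rot"])
```

```text
err mm [ -0.    5.4 -34.4] turn [ 0.1 -0.1 -0.5]
[0.08, 0.03, 0.57] [0.02, -0.02, -0.08]
[0.08, 0.03, 0.57] [0.02, -0.02, -0.08]
[0.08, 0.03, 0.57] [0.02, -0.02, -0.08]
[0.08, 0.03, 0.57] [0.02, -0.02, -0.08]
[0.08, 0.03, 0.57] [0.02, -0.02, -0.08]
[0.08, 0.03, 0.57] [0.02, -0.02, -0.08]
[0.44450962 0.27357982 0.05291273] [ 1.79888959e+02 -9.82334415e-02  1.11043066e+02]
```

play_rows(rows=[[1,[0.1,0,0.6],[0,0,-0.1]],[1,[0.1,0,0.7],[0,0,-0.1]],[1,[0.1,0,0.7],[0,0,-0.1]],[1,[0.1,0,0.5],[0,0,-0.1]],[1,[0,0,0.3],[0,0,0]],[1,[0,0,0.2],[0,0,0]],[1,[0,0,0],[0,0,0]]])

```text
time: 22.6
ee_pos: [0.4441, 0.2781, 0.0226]
tcp_rot: [179.7, -0.1, 111.4]
wrist_force: [0.1, 0.5, -1.5]
opening: 0.0169
```

Run:
```python
from h import *
plan([.4445,.279,.0178],111.5,1)
o=get_obs();print(o["ee_pos"],o["tcp_rot"],o["wrist_force"])
```

```text
err mm [ 0.4  0.9 -4.8] turn [ 0.3 -0.1 -0.1]
[0.07, 0.07, 0.48] [0.31, -0.13, -0.05]
[0.44413171 0.27806113 0.02256066] [ 1.79693766e+02 -1.28367524e-01  1.11449085e+02] [ 0.10851146  0.49820898 -1.54191754]
```

Lower the last 4–5 mm in small steps.

play_rows(rows=[[1,[0,0,0.15],[0.2,0,0]],[1,[0,0,0.15],[0,0,0]],[1,[0,0,0.1],[0,0,0]],[1,[0,0,0],[0,0,0]]])

```text
time: 23.0
ee_pos: [0.4445, 0.2782, 0.0187]
tcp_rot: [179.9, -0.1, 111.4]
wrist_force: [-0.8, 0.8, -1.8]
opening: 0.0167
```

Run:
```python
from h import *
plan([.4445,.279,.0178],111.5,1)
o=get_obs();print(o["ee_pos"],o["tcp_rot"],o["wrist_force"])
```

```text
err mm [ 0.   0.8 -0.9] turn [ 0.1 -0.1 -0.1]
[0.07, 0.03, 0.1] [0.13, -0.14, -0.06]
[0.44449083 0.27823973 0.01874851] [ 1.79866837e+02 -1.36486983e-01  1.11442401e+02] [-0.77431463  0.84146304 -1.77185782]
```

play_rows(rows=[[1,[0,0,0.15],[0.1,0,0]],[1,[0,0,0],[0,0,0]],[0.5,[0,0,0],[0,0,0]],[0.5,[0,0,0],[0,0,0]],[0.5,[0,0,0],[0,0,0]],[0.5,[0,0,0],[0,0,0]],[0.5,[0,0,-1],[0,0,0]],[0.5,[0,0,-2.5],[0,0,0]],[0.5,[0,0,-3],[0,0,0]],[0.5,[0,0,-4],[0,0,0]],[0.5,[0,0,-4],[0,0,0]],[0.5,[0,0,-2],[0,0,0]]])

```text
time: 24.2
ee_pos: [0.4429, 0.2767, 0.189]
tcp_rot: [-179.8, -0.1, 111.4]
wrist_force: [0.3, 0.0, -0.3]
opening: 0.0427
```

Run:
```python
from h import *
o=get_obs();print(o["time"],o["ee_pos"],o["q"],o["opening"])
p=camera("wrist");save(p,"w7");T=camera("top");save(T,"t7",(160,130,320,250),5);S=camera("scene");save(S,"s10",(320,80,460,200),5)
import pickle;pickle.dump((T,S,p),open("tsp7.pkl","wb"))
```

```text
24.2 [0.44288867 0.27674306 0.18895039] [31.92926649  0.77525395  2.31051485 91.67667262  0.12372522 10.48760142] 0.042697143710137976
```

View pics/w7.png

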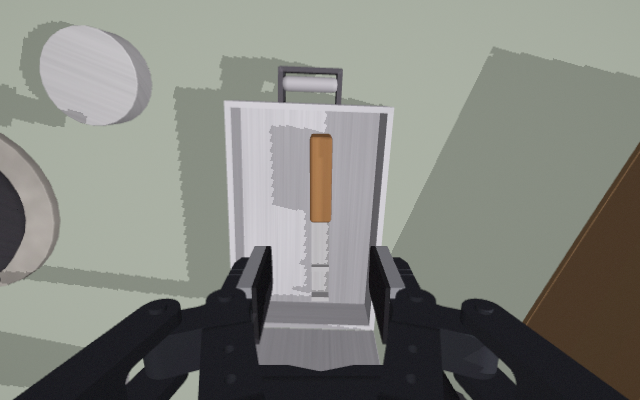

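View pics/s10.png

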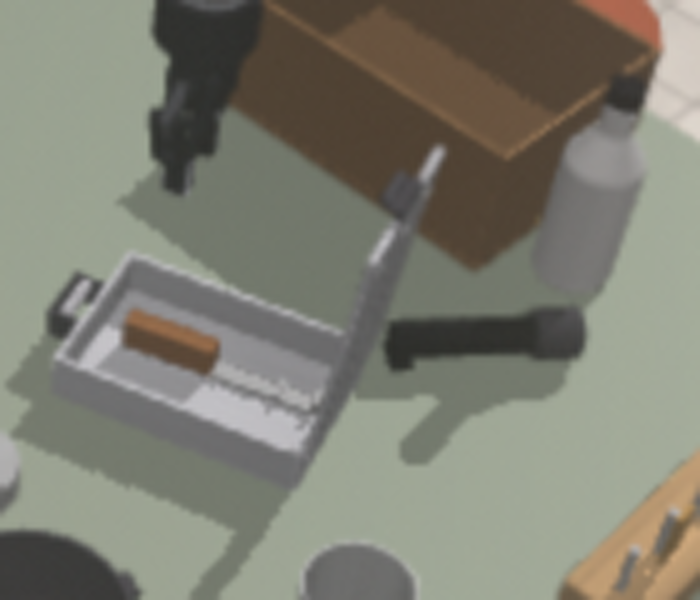

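View pics/t7.png

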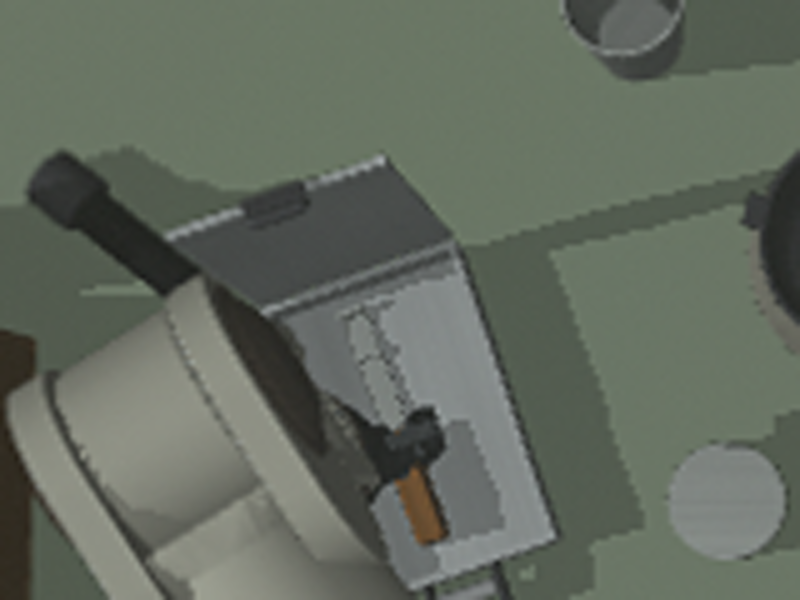

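Run:
```python
from h import *
import pickle;T,S,p=pickle.load(open("tsp7.pkl","rb"))
f=lambda c:(160+(c[0]+.5)/5-.5,130+(c[1]+.5)/5-.5)
g=lambda c:(320+(c[0]+.5)/5-.5,80+(c[1]+.5)/5-.5)
def tri(a,b):
    o1,d1=ray(T,*f(a));o2,d2=ray(S,*g(b));d1/=np.linalg.norm(d1);d2/=np.linalg.norm(d2)
    A=np.c_[d1,-d2];s=np.linalg.lstsq(A,o2-o1,rcond=None)[0];P,Q=o1+d1*s[0],o2+d2*s[1];return (P+Q)/2,np.linalg.norm(P-Q)
print(tri((383,157),(371,264)));print(tri((168,238),(441,149)))
C=np.array([.4873,.2799]);yaw=np.radians(19.4);ex=np.array([np.cos(yaw),np.sin(yaw)]);ey=np.array([-ex[1],ex[0]])
Hn=C+.107*ex
for ang in(1.6,1.65,1.7,1.75,1.8,1.9):
    out=[]
    for s in(-.07,.07):
        e=Hn+ey*s-ex*.215*np.cos(ang);z=.043+.215*np.sin(ang)
        P=np.array([*e,z]);out+=[(((proj(T,P)[0]-[160,130]+.5)*5-.5).round().tolist(),((proj(S,P)[0]-[320,80]+.5)*5-.5).round().tolist())]
    print(ang,out)
```

```text
(array([0.62989815, 0.25663026, 0.25824175]), np.float64(0.00014494977936217079))
(array([0.58335042, 0.38673626, 0.25609488]), np.float64(0.002685364114436953))
1.6 [([391.0, 178.0], [352.0, 258.0]), ([170.0, 257.0], [424.0, 141.0])]
1.65 [([386.0, 161.0], [367.0, 264.0]), ([165.0, 240.0], [437.0, 146.0])]
1.7 [([380.0, 145.0], [381.0, 271.0]), ([160.0, 224.0], [451.0, 152.0])]
1.75 [([375.0, 129.0], [395.0, 278.0]), ([156.0, 207.0], [464.0, 159.0])]
1.8 [([371.0, 113.0], [409.0, 285.0]), ([151.0, 192.0], [477.0, 166.0])]
1.9 [([362.0, 83.0], [436.0, 302.0]), ([144.0, 161.0], [503.0, 182.0])]
```

play_rows(rows=[[1,[0,0,-1.5],[0,0,0.5]],[1,[0,0,-3],[0,0,0.5]],[1,[0,0,-3],[0,0,0.5]],[1,[0,0,-2],[0,0,0.5]],[1,[0,0,-1],[0,0,0]],[1,[0,0,0],[0,0,0]]])

```text
time: 24.95
ee_pos: [0.4416, 0.2757, 0.289]
tcp_rot: [-179.2, 0.1, 109.4]
wrist_force: [-0.4, 1.0, -0.4]
opening: 0.0
```

```bash
cat >> h.py <<'E'
C=np.array([.4873,.2799]);_y=np.radians(19.4);ex=np.array([np.cos(_y),np.sin(_y)]);ey=np.array([-ex[1],ex[0]])
def cw(x,y,z): return np.array([*(C+x*ex+y*ey),z])
def wc(P): d=np.array(P[:2])-C; return np.array([d@ex,d@ey,P[2]])
E
python3 - <<'E'
from h import *
plan(cw(.153,0,.295),109.4,8)
o=get_obs();print(o["ee_pos"],o["tcp_rot"],o["opening"],wc(o["ee_pos"]),cw(.153,0,.295))
E
```

```text
err mm [190.  55.   6.] turn [-0.8  0.1 -0. ]
[-0.14, 2.47, -0.11] [-0.1, 0.01, -0.0]
[-0.14, 2.47, -0.11] [-0.1, 0.01, -0.0]
[-0.14, 2.47, -0.1] [-0.1, 0.01, -0.0]
[-0.14, 2.47, -0.1] [-0.1, 0.01, -0.0]
[-0.14, 2.47, -0.09] [-0.1, 0.01, -0.0]
[-0.14, 2.47, -0.09] [-0.1, 0.01, -0.0]
[-0.14, 2.47, -0.08] [-0.1, 0.01, -0.0]
[-0.14, 2.47, -0.08] [-0.1, 0.01, -0.0]
[0.44163559 0.2757118  0.28900161] [-1.79197672e+02  5.25764784e-02  1.09383514e+02] 2.706730426859983e-05 [-0.04446287  0.01121754  0.28900161] [0.63161307 0.33072065 0.295     ]
```

play_rows(rows=[[1,[-0.1,1.2,-0.1],[-0.1,0,0]],[1,[-0.1,2.4,-0.2],[-0.1,0,0]],[1,[-0.1,2.5,-0.2],[-0.1,0,0]],[1,[-0.1,2.5,-0.2],[-0.1,0,0]],[1,[-0.1,2.0,-0.1],[-0.1,0,0]],[1,[-0.1,1,-0.1],[0,0,0]]])

```text
time: 25.55
ee_pos: [0.5549, 0.3091, 0.2878]
tcp_rot: [-179.1, 0.1, 109.5]
wrist_force: [0.1, 0.8, -0.1]
opening: 0.0001
```

Run:
```python
from h import *
plan(cw(.153,0,.295),109.4,5)
o=get_obs();print(o["ee_pos"],o["tcp_rot"],o["q"],wc(o["ee_pos"]))
```

```text
err mm [76.7 21.7  7.2] turn [-0.9  0.2  0.1]
[-0.11, 1.59, -0.17] [-0.17, 0.03, 0.02]
[-0.1, 1.59, -0.16] [-0.17, 0.03, 0.02]
[-0.1, 1.59, -0.16] [-0.17, 0.03, 0.02]
[-0.1, 1.59, -0.15] [-0.17, 0.03, 0.02]
[-0.1, 1.59, -0.15] [-0.17, 0.03, 0.02]
[0.55489355 0.30906735 0.28778724] [-1.79133687e+02  1.49113850e-01  1.09525197e+02] [ 2.91183844e+01  2.13812384e+01  3.73749547e+01  1.06872764e+02
 -2.64473652e-03  9.59433451e+00] [0.07344402 0.00505936 0.28778724]
```

play_rows(rows=[[1,[-0.1,1.6,-0.3],[-0.2,0,0]],[1,[-0.1,1.8,-0.3],[-0.2,0,0]],[1,[-0.1,1.7,-0.2],[-0.2,0,0]],[1,[-0.1,1.5,-0.2],[-0.2,0,0]],[1,[-0.1,1.0,0],[-0.1,0,0]],[1,[0,0.5,0],[0,0,0]],[1,[0,0,0],[0,0,0]]])

```text
time: 26.25
ee_pos: [0.637, 0.3322, 0.2809]
tcp_rot: [-179.0, 0.3, 109.6]
wrist_force: [0.8, -0.3, -0.5]
opening: 0.0002
```

Run:
```python
from h import *
plan(cw(.155,0,.215),109.4,5)
o=get_obs();print(o["ee_pos"],o["tcp_rot"],o["q"],wc(o["ee_pos"]),o["wrist_force"])
S=camera("scene");save(S,"s11",(320,60,460,180),5)
```

```text
err mm [ -3.5  -0.8 -65.9] turn [-1.   0.3  0.2]
[0.02, -0.05, 1.32] [-0.21, 0.06, 0.04]
[0.01, -0.05, 1.32] [-0.21, 0.06, 0.04]
[0.01, -0.06, 1.32] [-0.21, 0.06, 0.04]
[0.01, -0.06, 1.32] [-0.21, 0.06, 0.04]
[0.01, -0.07, 1.32] [-0.21, 0.06, 0.04]
[0.63704127 0.33219383 0.28093554] [-178.95031428    0.3181291   109.59390692] [ 27.61004847  38.62505051  61.35483646 113.81358228  -0.1685937
   8.02065037] [ 0.15860933 -0.00041351  0.28093554] [ 0.80139673 -0.31184766 -0.47965429]
```

View pics/s11.png

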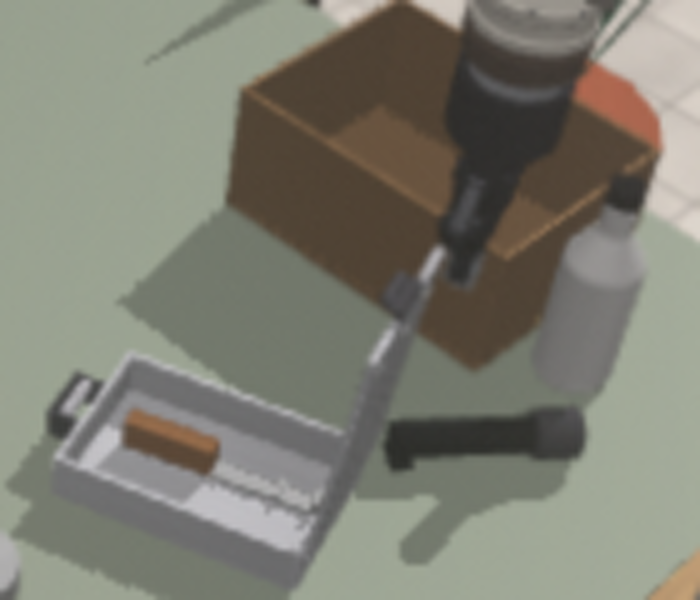

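play_rows(rows=[[1,[0,0,1],[-0.2,0,0]],[1,[0,0,1.5],[-0.2,0.1,0.1]],[1,[0,0,1.5],[-0.2,0.1,0.1]],[1,[0,0,1],[-0.2,0.1,0]],[1,[0,0,0.4],[-0.2,0,0]],[1,[0,0,0],[0,0,0]]])

```text
time: 26.9
ee_pos: [0.6333, 0.3308, 0.2212]
tcp_rot: [-179.7, 0.0, 109.5]
wrist_force: [0.0, 0.3, 0.3]
opening: -0.0003
```

Run:
```python
from h import *
plan(cw(.125,0,.225),109.4,4)
o=get_obs();print(o["ee_pos"],o["tcp_rot"],o["q"],wc(o["ee_pos"]),o["wrist_force"])
```

```text
err mm [-28.1  -9.4   3.8] turn [-0.3  0.   0.1]
[0.01, -0.74, -0.09] [-0.08, 0.01, 0.01]
[0.01, -0.74, -0.09] [-0.08, 0.01, 0.01]
[0.01, -0.74, -0.09] [-0.08, 0.01, 0.01]
[0.01, -0.74, -0.09] [-0.08, 0.01, 0.01]
[0.63329515 0.33084927 0.22117105] [-1.79699278e+02  4.78143678e-02  1.09451562e+02] [ 2.75856826e+01  3.10463523e+01  4.29510586e+01  1.02209168e+02
 -4.78349177e-03  8.13425895e+00] [ 0.1546293  -0.00043741  0.22117105] [0.00788518 0.3094385  0.34845555]
```

Run:
```python
from h import *
p=wc(get_obs()["ee_pos"])
for th,r in zip(np.r_[1.5,1.4,1.3,1.2,1.1,1,.9,.8,.7,.6,.5,.4,.3,.2,.15,.1,.05,0],np.linspace(.172,.205,18)):
    q=np.array([.107-r*np.cos(th)+.006*np.sin(th)+.011,0,.043+r*np.sin(th)+.006*np.cos(th)+.011])
    d=q-p;print(round(th,2),"y",round(d[0]*100,2),"z",round(-d[2]*100,2),q.round(3));p=q
```

```text
1.5 y -4.28 z -0.48 [0.112 0.    0.226]
1.4 y -1.75 z -0.04 [0.094 0.    0.226]
1.3 y -1.76 z 0.14 [0.077 0.    0.225]
1.2 y -1.76 z 0.32 [0.059 0.    0.222]
1.1 y -1.73 z 0.5 [0.042 0.    0.217]
1.0 y -1.69 z 0.68 [0.025 0.    0.21 ]
0.9 y -1.63 z 0.86 [0.009 0.    0.202]
0.8 y -1.55 z 1.03 [-0.007  0.     0.191]
0.7 y -1.46 z 1.19 [-0.022  0.     0.179]
0.6 y -1.34 z 1.35 [-0.035  0.     0.166]
0.5 y -1.21 z 1.49 [-0.047  0.     0.151]
0.4 y -1.07 z 1.62 [-0.058  0.     0.135]
0.3 y -0.9 z 1.74 [-0.067  0.     0.117]
0.2 y -0.73 z 1.84 [-0.074  0.     0.099]
0.15 y -0.39 z 0.94 [-0.078  0.     0.09 ]
0.1 y -0.35 z 0.96 [-0.082  0.     0.08 ]
0.05 y -0.3 z 0.99 [-0.085  0.     0.07 ]
0.0 y -0.25 z 1.01 [-0.087  0.     0.06 ]
```

play_rows(rows=[[1,[0,-1,-0.1],[0,0,0]],[1,[0,-1.2,-0.2],[0,0,0]],[1,[0,-1.2,-0.1],[0,0,0]],[1,[0,-1.2,-0.1],[0,0,0]],[1,[0,-1.5,0],[0,0,0]],[1,[0,-1.7,0.1],[0,0,0]],[1,[0,-1.7,0.3],[0,0,0]],[1,[0,-1.7,0.5],[0,0,0]]])

```text
time: 27.7
ee_pos: [0.5269, 0.2935, 0.2204]
tcp_rot: [179.9, 0.0, 109.5]
wrist_force: [1.8, 1.0, -0.9]
opening: 0.0002
```

Run:
```python
from h import *
o=get_obs();print(o["tcp_rot"],wc(o["ee_pos"]),o["wrist_force"])
S=camera("scene");save(S,"s12",(320,60,460,180),5)
```

```text
[1.79861035e+02 3.78602029e-02 1.09460690e+02] [ 0.04189804 -0.00037706  0.22035773] [ 1.81332484  0.99989993 -0.89023785]
```

View pics/s12.png

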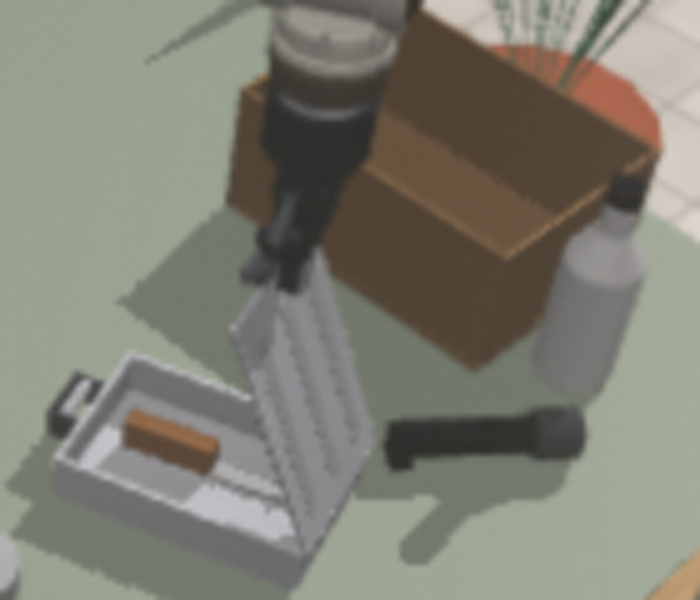

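play_rows(rows=[[1,[0,-1.7,0.8],[0,0,0]],[1,[0,-1.6,0.9],[0,0,0]],[1,[0,-1.5,1.0],[0,0,0]],[1,[0,-1.4,1.2],[0,0,0]],[1,[0,-1.3,1.3],[0,0,0]],[1,[0,-1.2,1.5],[0,0,0]],[1,[0,-1.0,1.6],[0,0,0]],[1,[0,-0.8,1.4],[0,0,0]],[1,[0,-0.4,0.8],[0,0,0]]])

```text
time: 28.65
ee_pos: [0.4236, 0.2576, 0.12]
tcp_rot: [179.1, -0.1, 109.5]
wrist_force: [0.6, -0.2, 1.2]
opening: -0.0001
```

Run:
```python
from h import *
o=get_obs();print(o["tcp_rot"],wc(o["ee_pos"]),o["wrist_force"])
S=camera("scene");save(S,"s13",(320,60,460,180),5)
```

```text
[ 1.79102841e+02 -6.74227902e-02  1.09518833e+02] [-0.06745465  0.00014447  0.12002743] [ 0.58937018 -0.15392227  1.1742313 ]
```

View pics/s13.png

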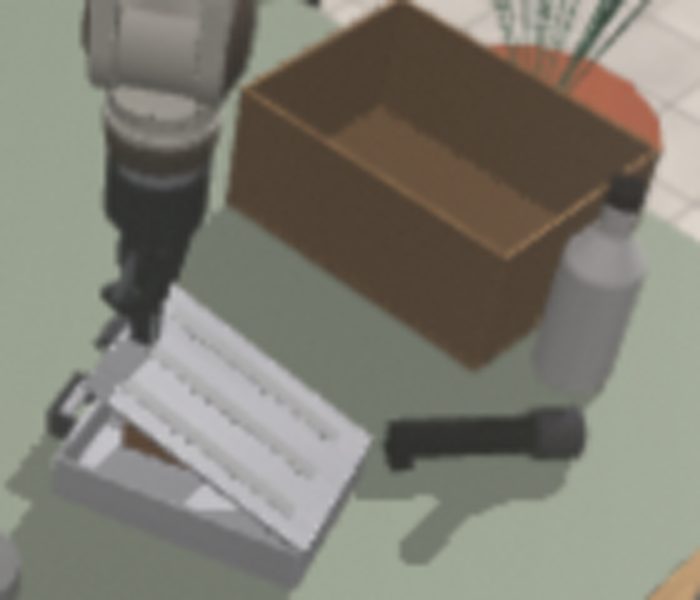

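play_rows(rows=[[1,[0,-0.5,1],[0.3,0,0]],[1,[0,-0.4,1.2],[0.3,0,0]],[1,[0,-0.4,1.2],[0.2,0,0]],[1,[0,-0.3,1.0],[0,0,0]],[1,[0,0,0.5],[0,0,0]],[1,[0,0,0],[0,0,0]]])

```text
time: 29.3
ee_pos: [0.4084, 0.2524, 0.0669]
tcp_rot: [180.0, -0.1, 109.5]
wrist_force: [0.3, -0.4, 0.5]
opening: 0.0001
```

Run:
```python
from h import *
o=get_obs();print(o["tcp_rot"],wc(o["ee_pos"]),o["wrist_force"])
```

```text
[ 1.79986489e+02 -6.50727824e-02  1.09516817e+02] [-0.08359563  0.00025573  0.06691681] [ 0.25517131 -0.43875048  0.49662536]
```

play_rows(rows=[[1,[0,-0.1,0.2],[0,0,0]],[1,[0,0,0.2],[0,0,0]],[1,[0,0,0.2],[0,0,0]]])

```text
time: 29.6
ee_pos: [0.408, 0.2523, 0.0614]
tcp_rot: [179.9, -0.1, 109.5]
wrist_force: [-0.4, 0.5, 0.2]
opening: 0.0003
```

play_rows(rows=[[1,[0,0,0.3],[0,0,0]],[1,[0,0,0.3],[0,0,0]]])

```text
time: 29.8
ee_pos: [0.4083, 0.2525, 0.0555]
tcp_rot: [179.9, -0.1, 109.5]
wrist_force: [0.1, -0.3, 1.2]
opening: 0.0002
```

Run:
```python
from h import *
o=get_obs();print(o["tcp_rot"],wc(o["ee_pos"]),o["wrist_force"],o["time"])
S=camera("scene");save(S,"s14",(310,90,430,190),6);p=camera("wrist");save(p,"w8")
```

```text
[ 1.79859343e+02 -9.04311001e-02  1.09514302e+02] [-0.08362509  0.00043256  0.05545273] [ 0.11292701 -0.2864774   1.2354576 ] 29.8
```

View pics/s14.png

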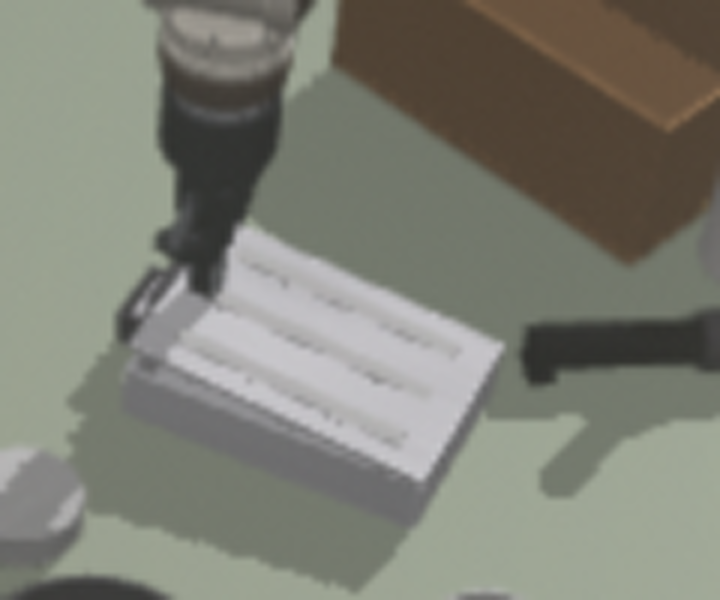

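View pics/w8.png

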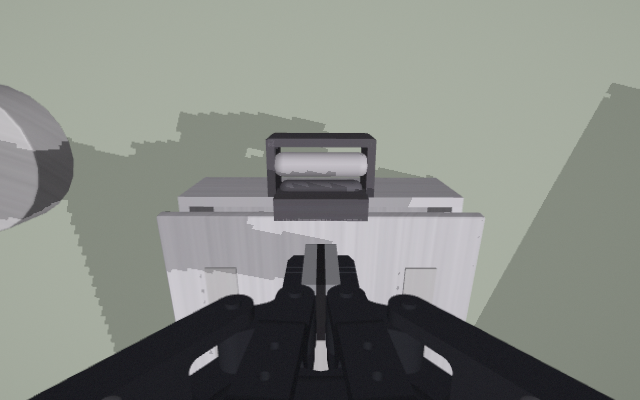

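play_rows(rows=[[1,[0,-0.1,0.3],[0,0,0]],[1,[0,0,0.3],[0,0,0]]])

```text
time: 30.1
ee_pos: [0.4073, 0.2522, 0.0491]
tcp_rot: [179.9, -0.1, 109.5]
wrist_force: [0.1, -0.2, 0.0]
opening: 0.0
```

play_rows(rows=[[1,[0,0,0.3],[0,0,0]],[1,[0,0,0.3],[0,0,0]]])

```text
time: 30.3
ee_pos: [0.4073, 0.2522, 0.0445]
tcp_rot: [179.8, -0.1, 109.5]
wrist_force: [-7.1, -4.5, 13.9]
opening: 0.0001
```

Run:
```python
from h import *
o=get_obs();print(o["tcp_rot"],wc(o["ee_pos"]),o["wrist_force"],o["time"])
S=camera("scene");save(S,"s15",(310,90,430,190),6)
```

```text
[ 1.79807483e+02 -1.08782685e-01  1.09511400e+02] [-0.08462316  0.00048544  0.04448053] [-7.14936922 -4.50281164 13.89372831] 30.3
```

View pics/s15.png

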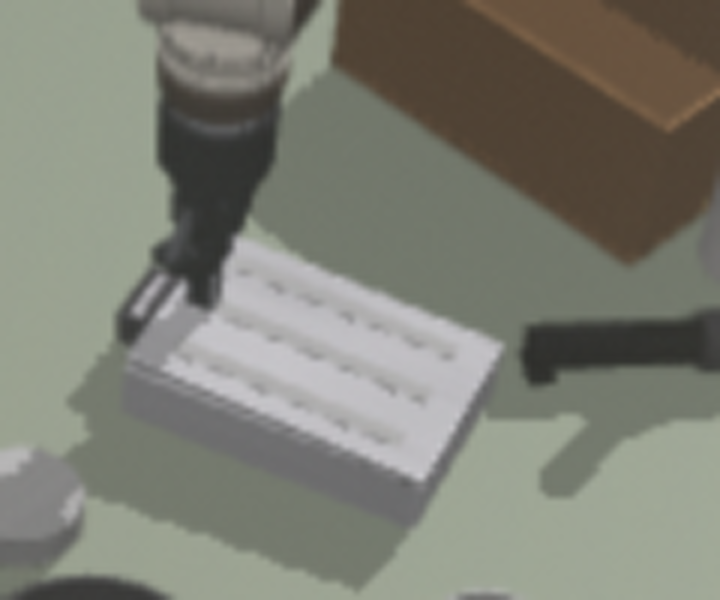

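play_rows(rows=[[1,[0,0,0.2],[0,0,0]]])

```text
time: 30.45
ee_pos: [0.4073, 0.2522, 0.0425]
tcp_rot: [179.8, -0.1, 109.5]
wrist_force: [-1.1, -0.2, 3.1]
opening: -0.0001
```

play_rows(rows=[[1,[0,0,0.25],[0,0,0]]])

```text
time: 30.55
ee_pos: [0.4073, 0.2523, 0.0401]
tcp_rot: [179.8, -0.1, 109.5]
wrist_force: [-0.8, -1.3, 0.9]
opening: 0.0001
```

Run:
```python
from h import *
o=get_obs();print(o["tcp_rot"],wc(o["ee_pos"]),o["wrist_force"],o["time"])
W=camera("wrist");save(W,"w9")
```

```text
[ 1.79777694e+02 -1.16033065e-01  1.09516604e+02] [-0.08466365  0.0005225   0.0401041 ] [-0.81210296 -1.30471632  0.88657492] 30.55
```

View pics/w9.png

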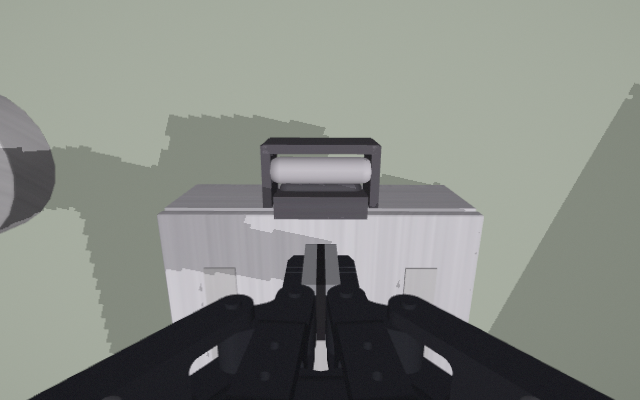

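play_rows(rows=[[1,[0,0,0.2],[0,0,0]]])

```text
time: 30.7
ee_pos: [0.4073, 0.2523, 0.0374]
tcp_rot: [179.8, -0.1, 109.5]
wrist_force: [-0.2, -0.7, 0.1]
opening: -0.0001
```

play_rows(rows=[[1,[0,0,0.2],[0,0,0]]])

```text
time: 30.8
ee_pos: [0.4074, 0.2524, 0.0367]
tcp_rot: [179.7, -0.1, 109.5]
wrist_force: [-10.1, -5.6, 31.0]
opening: 0.0006
```

play_rows(rows=[[1,[0,0,-0.5],[0,0,0]],[1,[0,0,-2],[0,0,0]],[1,[0,0,-3],[0,0,0]],[1,[0,-1,-3],[0,0,0]],[1,[0,-2,-3],[0,0,0]],[1,[0,-2,-2],[0,0,0]],[1,[0,-2,0],[0,0,0]],[1,[0,-1,0],[0,0,0]],[1,[0,0,0],[0,0,0]]])

```text
time: 31.7
ee_pos: [0.3289, 0.224, 0.174]
tcp_rot: [179.9, -0.1, 109.5]
wrist_force: [0.8, 0.3, -0.5]
opening: -0.0001
```

Run:
```python
from h import *
o=get_obs();print(wc(o["ee_pos"]),o["ee_pos"],o["wrist_force"],o["time"])
W=camera("wrist");save(W,"w10");S=camera("scene");save(S,"s16");save(S,"s16c",(310,90,430,190),6);T=camera("top");save(T,"t16")
im=cv2.resize(S["img"][90:190,310:430,::-1],None,fx=6,fy=6,interpolation=cv2.INTER_CUBIC)
for z,col in((.043,(0,255,0)),(.049,(0,0,255))):
    P=(proj(S,[cw(a,b,z) for a,b in((-.1075,-.07),(.1075,-.07),(.1075,.07),(-.1075,.07))])-[310,90]+.5)*6-.5
    cv2.polylines(im,[P.astype(np.int32)],True,col,1)
cv2.imwrite("pics/s16o.png",im)
```

```text
[-1.67975986e-01 -8.95519763e-05  1.73968816e-01] [0.32889099 0.22402044 0.17396882] [ 0.83145883  0.28187071 -0.49697869] 31.7
```

View pics/s16o.png

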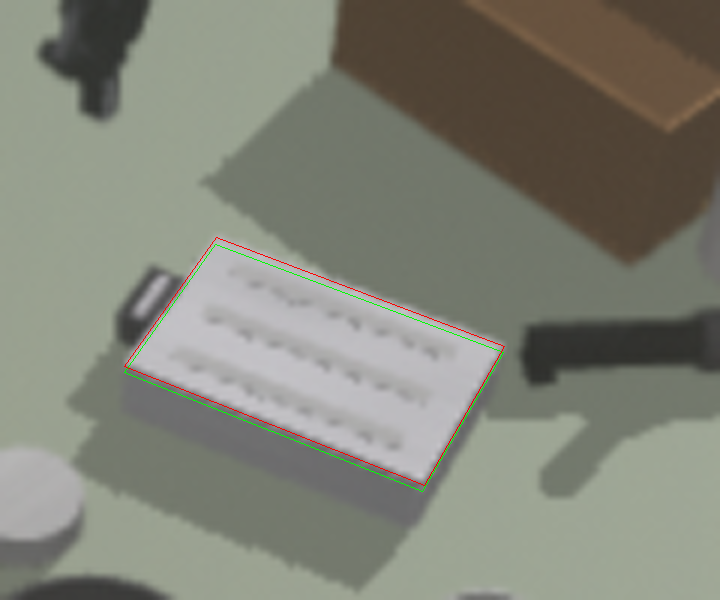

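View pics/w10.png

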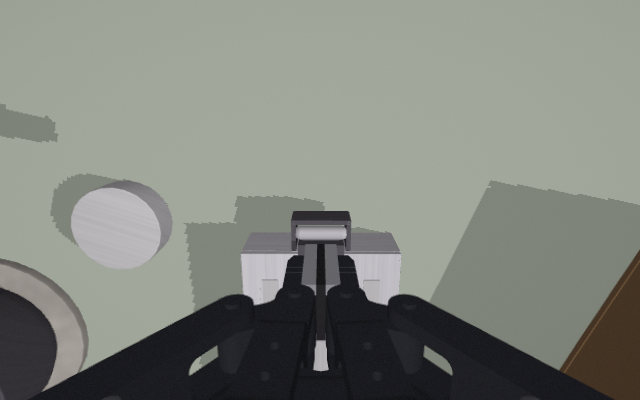

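View pics/s16.png

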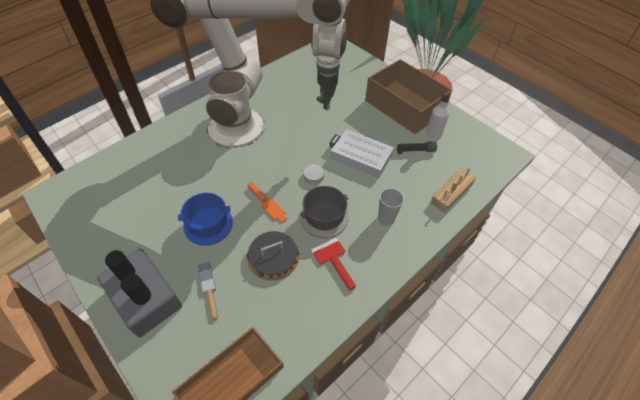

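View pics/t16.png

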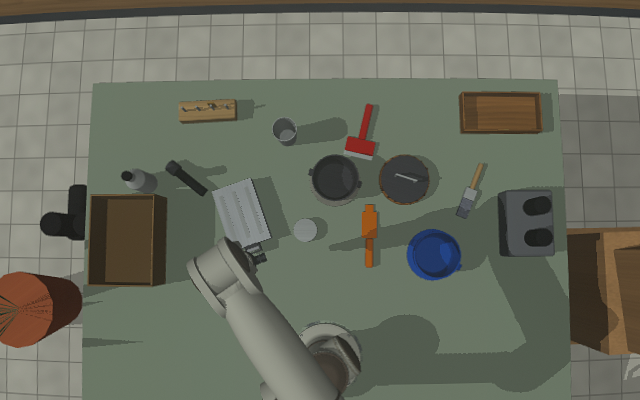

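Run:
```python
from h import *
from scipy.optimize import least_squares
for n in("top","scene"):
    p=camera(n);r=spotter.trace(p,"lid")
    if r:
        m=r[0]["pixels"].astype(np.uint8);c=max(cv2.findContours(m,0,1)[0],key=cv2.contourArea)[:,0]
        P=np.array([at_z(p,u,v,.034)[:2] for u,v in c])
        print(n,least_squares(lambda q:np.hypot(P[:,0]-q[0],P[:,1]-q[1])-q[2],[*P.mean(0),.08],loss="soft_l1",f_scale=.002).x)
print(job_done())
```

```text
top [ 0.60586947 -0.27494634  0.07946587]
scene [ 0.6047299  -0.27650345  0.08128924]
the job is handed in; nothing more can be done
None
```

The job is done and handed in at about 32 s of the 72 s allowed. `job_done()` reports no verdict.

- **Lid move:** I took the lifter out of the case, hooked it under the loop and lifted the lid. It hung level by eye in the pictures. I lowered it onto the trivet in steps of about 2 mm.
- **Lid position:** The last check puts the lid centre at (0.606, -0.275) from the top camera and (0.605, -0.277) from the scene camera. The trivet centre was measured at (0.605, -0.276), so the lid is centred to within about 2 mm.
- **Lifter:** It was back flat in the case at its original pose before I swung the lid shut.
- **Case lid:** While I pressed the free edge, the force rose to about 14 N and then dropped, which fits the catch clicking. I pressed on to a hard stop at about 31 N. The final overlay shows the lid plate flush on the rim.
- **Other things:** Nothing else appears to have moved in the last pictures, and the arm is clear of everything.

One thing disagreed: while pressing, the lid was reached with the tool about 12–14 mm lower than the stated fingertip length implies. I therefore judged the closing by force and pictures instead of by height.

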